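Lock the focus of the under-board camera

TASK

The focus of the under-board inspection camera is set, but its lock ring is still loose and would drag the lens barrel round with it. Seat the cross-bar face key in the four notches of the barrel so that its bar is caught by the board-rest pillars and holds the barrel, and turn the knurled ring clockwise (seen from above) until it is firmly hand-tight against the housing, neither pressing hard on the lens nor letting the barrel turn more than about 15 degrees. Then stand the key back on its feet on the blue-grey mat, and leave the circuit board, lens cap and solder reel where they are.

Things in the scene. Friction and masses are not known exactly. Their poses are not given: they have to be found in the camera images.
- barrel_top (a point): Centre of the top rim of the black lens barrel, upright in the middle of the camera stand; rim 42 mm across, its top 109 mm above the bench. Four notches at 90 degrees, 8 mm wide, 6 mm deep, cut right through the rim wall, lie along this frame's +x, -x, +y and -y axes; z is up.
- barrel_edge (a point): A point on the barrel's rim, 21 mm from its axis, at the +x notch: it moves 5.5 mm when the barrel turns 15 degrees.
- focus_barrel: The lens barrel with the ring it carries; origin on its axis, 86 mm above the bench. It turns with light friction (0.05 N m) in the housing; the ring's thread drags it harder (0.15 N m), so the barrel follows the ring unless it is held.
- ring_mid (a point): Centre of the knurled steel lock ring, 54 mm in diameter, 14 mm tall, on the barrel below its rim, from 87 to 101 mm above the bench (this point at 94 mm). Above it the barrel is 42 mm across; below it the housing's round neck, 46 mm across, goes down to 56 mm above the bench, where the 64 mm square camera body begins.
- lock_ring (a joint): Angle of the lock ring on the barrel (rad): 0 where it meets the housing, negative while loose (-0.95 to -0.55 at the start); grows as the ring is turned clockwise seen from above. It stays where it is left. At 0 the torque rises steeply, over a few hundredths of a radian; firmly hand-tight is 0.5 to 1.0 N m.
- camera_stand: The camera stand: a 180 x 180 x 10 mm plate screwed to the bench, bearing the camera body and the board rests; origin at the centre of its underside, z up.
- board_rests: Four upright steel pillars, rubber-tipped, 12 mm in diameter, tops 140 mm above the bench, at x = +-70 and y = +-70 mm in the stand's frame (99 mm from the barrel's axis); origin and axes as the stand's. With the key seated, in any of its four positions, both ends of its bar lie 4 to 9 mm counter-clockwise of two opposite pillars (give or take 5 mm of play); turned clockwise they rest on them.
- key_grip (a point): Centre of the straight bar of the steel face key (220 to 370 g): 230 mm long, 12 mm wide, 14 mm tall, along this frame's x axis; z is up. Below the bar: a disc 42 mm across, 6 mm thick, and under it four feet. This point is 18 mm above the foot tips. The key stands on its feet on the mat at the start. Seated, the disc lies on the barrel's rim and this point is 13 mm above the rim's top.
- face_key: The face key; origin on its axis at the tips of its feet, axes as key_grip. The feet (dogs) are 6 mm wide, tapered to 4.5 mm, and 5 mm deep, 17 mm from the axis along its +x, -x, +y and -y, to fit the barrel's notches.
- mat: Blue-grey silicone mat fixed to the bench, 280 mm (x) by 250 mm (y), 4 mm thick; origin at the centre of its underside.
- logic_board: Bystander: small circuit board, 90 x 50 mm and 7 mm high, lying near the far edge of the mat; origin at the centre of its underside.
- solder_reel: Bystander: reel of solder standing on its flange, 56 mm across, 40 mm tall, beyond the mat and the stand; origin at the centre of its underside.
- lens_cap: Bystander: black lens cap, 38 mm across, 10 mm tall, lying near the robot's edge of the mat; origin at the centre of its underside.
Mind the look-alikes: they are no part of the job. What is shaped like the face_key but orange is not meant.

How it is judged (in metres and radians):
On the way, in this order (a step that is already met when the one before it is completed fails the run):
1. the key is seated: its feet fully down in the barrel's notches (z of key_grip in the frame of barrel_top below 0.015 m and horizontal distance between key_grip and barrel_top below 0.003 m and angle between the z axis of face_key and the z axis of barrel_top, either way round below 0.06 rad), for 0.2 s.
2. the ring is home and firmly tight, with the key's bar held by the pillars (over 4 N on them, about 0.4 N m) (value of joint lock_ring above -0.04 rad and contact force between face_key and board_rests above 4 N and z of key_grip in the frame of barrel_top below 0.016 m), for 0.1 s.
At the end, for the whole second after the job is handed in: The lock ring is against the housing (within 0.06 rad of its stop), the barrel within 15 degrees of where it was set (its rim point moved less than 5.5 mm), and the key stands at rest on its feet on the mat, its centre over the mat, released (value of joint lock_ring above -0.06 rad and distance of barrel_edge from where it was at the start of the episode below 0.0055 m and x of key_grip in the frame of mat between -0.12 and 0.12 m and y of key_grip in the frame of mat between -0.11 and 0.11 m and z of key_grip in the frame of mat below 0.0245 m and angle between key_grip's own z axis and vertical below 0.08 rad and linear speed of face_key below 0.01 m/s); the robot touches nothing.
It fails at once if the barrel turned by more than about 15 degrees (distance of barrel_edge from where it was at the start of the episode above 0.0056 m).
It fails at once if the key pressed by the fingers on the lens barrel with more than 40 N (while its bar is not against the pillars) (contact force between face_key and focus_barrel above 40 N and contact force between the fingers and face_key above 2 N and contact force between face_key and board_rests below 1 N).
It fails at once if the ring over-tightened: more than 12 N between the seated key and the pillars (about 1.2 N m) (contact force between face_key and board_rests above 12 N and z of key_grip in the frame of barrel_top below 0.016 m).
It fails at once if the circuit board, lens cap or solder reel pushed more than 25 mm (distance of any of logic_board, lens_cap, solder_reel from where it was at the start of the episode above 0.025 m).
It also fails if it takes over 69 s, if anything falls off the work surface, if the arm or the gripper's body presses on something with over 40 N, if the wrist force passes 120 N, or if a joint passes its speed limit or range.

ROBOT

A 6-joint arm with a two-finger parallel gripper is mounted at the origin on the work surface. World frame = base frame: x ahead of the robot, y to its left, z up, the work surface at z = 0. Lengths are in m, angles in degrees, forces in N, time in s.
With the tool pointing down it reaches from about 0.3 to 0.75 m from the base axis. Payload 8.5 kg.
Tool frame: the origin (TCP) lies between the finger pads; the fingertips stand 8 mm ahead of it and the grasp point (between the pads) lies 11 mm behind it; y points along the fingers, z is the direction in which the jaws open and shut, and the axes are right-handed (so a half turn about y gives the same grasp; the last joint's range is limited). The gripper opens to 85 mm and grips with 20 to 120 N. Pads are 22 mm wide; open, the fingers measure 114 mm over their backs; the gripper's body (76 mm by 85 mm) begins 54 mm behind the grasp point. The pads swing forward as they close: fully open they stand 13 mm farther back than shut.
Start: joints at [57.852, 21.807, 74.336, -0, 83.858, -12.336], TCP at [0.186, 0.517, 0.239] pointing down, gripper open.
Joint ranges: [-178.18, 178.18], [-50.72, 133.34], [12.68, 142.11], [-81.47, 261.47], [9.98, 163.14], [-165.26, 165.26]. Speed limits (degrees/s): [136.94, 136.94, 180, 180, 180, 180].

INTERFACE

Orientations are given as a 3x3 rotation matrix whose columns are the frame's x, y, z axes.
In Python, from rig import env, get_image gives the robot as it stands.
- The arm moves only by the tool move_arm, never from a script. Its argument "targets" is one flat list of numbers, 6 for each row, row after row: the shift along the tool's x, y, z in mm, then the turn, a rotation vector about the tool's x, y, z in rad. A call has exactly 5 rows; each row shifts and turns the commanded pose from where the row before left it, along the tool's axes as they then stand; what a row does not reach is not made up. A row lasts 1/8 s, in which the tool goes at most 62.5 mm and 10.7 degrees, less where a joint would pass 70% of its speed; a pose out of reach is approached as far as the arm can. A call is refused whole if a number of a shift passes 62.5 or a number of a turn 0.188, either way. A call with a gripper value outside its range is refused whole. "hand" is the opening, from -1 (shut) to 1 (fully open), so that 0 is half open, set as the call begins (left out, the last holds). The fingers move at their own pace and stop on an object; "squeeze" is the grip in N (left out, the last holds). Time passes only in rows, so rows that do not move let the fingers close, or fill a call up. It gives the time, the measured TCP pose, the force and the opening at its end, in the units of the state.
- env.observe(): the state, without advancing time (a new reading comes with each control period).
- get_image(name): name is "side" or "top" or "wrist"; returns a dict with "pixels" (384x512x3 uint8, red, green, blue), "z_map" (384x512 float32, m along the optical axis (not along the pixel's ray), 0 where there is no reading), "intrinsics" (3x3 intrinsics, pixels), "k1" (the pictures are not rectified: a ray, as slopes to the right and down, at radius r is drawn at 1 + k1 r^2 times it, then the intrinsics apply), "R" (3x3) and "t" (3): a world point X has camera coordinates R X + t; the wrist camera has in their place "mount" (4x4, takes a point from camera to tool coordinates, whose origin is the TCP and whose axes are the tool frame's). Camera axes: x right, y down, z forward; pixel columns grow to the right and rows downward; lengths in m; the calibration is good to about 2 mm. A picture is of the moment at which its call begins: read the wrist's pose just before it.
- env.close_job(): hands the job in, once; it reports no verdict.
The state is a dict: "time_s": time; "q": joint angles; "qvel": joint speeds; "joint_efforts": joint torques, N m; "position": TCP position; "tool_rot": TCP orientation; "ft_force": force on the tool from outside, world axes, zero at the start; "wrist_torque": the same for the moment, N m; "grip_width": finger opening in m.
Only numpy, scipy, OpenCV 4.12 (cv2) and the standard library are available. Lean on these libraries where they do the work, as an engineer would, in place of code of your own. Each camera call takes 0.05 s, during which the arm holds its last target.

## Working session

There is one attempt and no reset: what is moved stays moved. The work goes in short steps, Python scripts to look and compute and a tool call to move; the robot and the scene stay as the last step left them, time stands still between calls to the robot, and variables do not carry over. Pictures are saved under pics/ and viewed, and the job is handed in when it is done.

Besides the shell and the picture viewer there is one more tool, called as name(argument=value, ...), one argument or row to a line, values as JSON. move_arm: Moves the arm, as the interface text tells. Its arguments: {"type":"object","properties":{"targets":{"type":"array"},"hand":{"type":"number"},"squeeze":{"type":"number"}},"required":["targets"]}

```bash
ls; mkdir -p pics; cat > h.py <<'E'
import numpy as np, cv2
from rig import env, get_image
def save(n,im): cv2.imwrite('pics/'+n+'.png', im['pixels'][:,:,::-1])
E
python3 - <<'E'
from h import *
s=env.observe()
print({k:np.round(v,3).tolist() for k,v in s.items()})
for n in ['side','top','wrist']:
    im=get_image(n); save(n+'0',im); np.savez('pics/'+n+'0.npz',**im)
    print(n,im['intrinsics'].tolist(),im['k1'],[np.round(im[k],3).tolist() for k in im if k in('R','t','mount')])
E
```

```text
pics
{'time_s': 0.0, 'q': [57.852, 21.839, 74.385, 0.001, 83.857, -12.337], 'qvel': [0.035, 0.072, 0.068, 0.024, 0.018, -0.134], 'joint_efforts': [-0.001, -44.847, -23.127, -0.0, 0.005, -0.0], 'position': [0.186, 0.517, 0.239], 'tool_rot': [[0.941, -0.001, 0.339], [-0.339, -0.001, 0.941], [-0.0, -1.0, -0.001]], 'ft_force': [0.652, 0.153, 0.605], 'wrist_torque': [0.013, -0.037, -0.037], 'grip_width': 0.085}
side [[428.62647618778476, 0.0, 252.45007393693425], [0.0, 428.62647618778476, 193.79434101353323], [0.0, 0.0, 1.0]] -0.0289404424987571 [[[0.916, -0.4, 0.017], [-0.191, -0.473, -0.86], [0.353, 0.785, -0.51]], [-0.55, 0.083, 1.485]]
top [[451.6906325614529, 0.0, 260.70998643564326], [0.0, 451.6906325614529, 181.978860561316], [0.0, 0.0, 1.0]] -0.05793299191490285 [[[0.025, -1.0, 0.014], [-0.985, -0.027, -0.168], [0.168, -0.009, -0.986]], [-0.27, 0.512, 1.392]]
wrist [[275.8750340432669, 0.0, 263.3346201410553], [0.0, 275.8750340432669, 196.95748835399505], [0.0, 0.0, 1.0]] -0.06838619301808888 [[[0.001, 0.949, 0.314, -0.081], [0.0, -0.314, 0.949, -0.135], [1.0, -0.001, -0.001, 0.001], [0.0, 0.0, 0.0, 1.0]]]
```

View pics/side0.png

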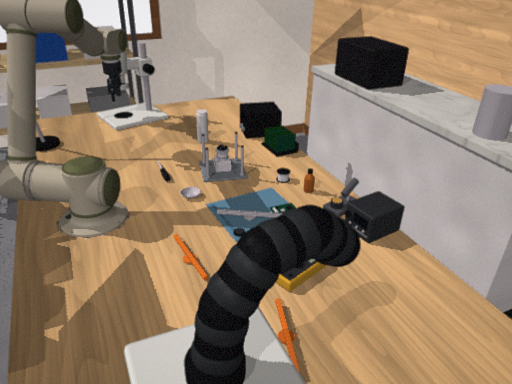

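View pics/top0.png

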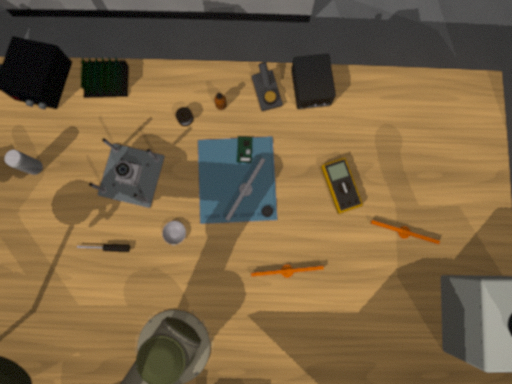

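View pics/wrist0.png

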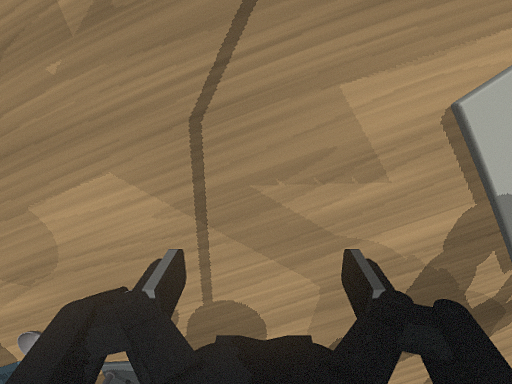

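The side view shows the stand near (222,165), with the mat and key in front of it. In the top view the stand is at about (128,175). The steel key lies across the mat from (228,218) to (264,158), the board is at (245,148), the cap at (267,211) and the reel at (184,116). The orange look-alikes are at (404,230) and (288,270).

```bash
cat >> h.py <<'E'
from scipy.spatial.transform import Rotation as Rot
def rays(im,uv):
    K=np.array(im['intrinsics'],float); k=float(im['k1'])
    uv=np.atleast_2d(uv).astype(float)
    d=np.c_[(uv[:,0]-K[0,2])/K[0,0],(uv[:,1]-K[1,2])/K[1,1]]
    s=d.copy()
    for _ in range(20): s=d/(1+k*(s**2).sum(1,keepdims=True))
    return np.c_[s,np.ones(len(s))]
def c2w(im,st=None):
    if 'R' in im: 
        R=np.array(im['R']).T; return R,-R@np.array(im['t'])
    M=np.array(im['mount']); T=np.array(st['tool_rot']); p=np.array(st['position'])
    return T@M[:3,:3], T@M[:3,3]+p
def cloud(im,st=None):
    h,w=im['z_map'].shape
    v,u=np.mgrid[0:h,0:w]
    r=rays(im,np.c_[u.ravel(),v.ravel()])*im['z_map'].reshape(-1,1)
    R,c=c2w(im,st); P=(r@R.T+c).reshape(h,w,3); P[im['z_map']<=0]=np.nan
    return P
def onplane(im,uv,z,st=None):
    R,c=c2w(im,st); d=rays(im,uv)@R.T
    return c+d*((z-c[2])/d[:,2])[:,None]
def proj(im,X,st=None):
    R,c=c2w(im,st); q=(np.atleast_2d(X)-c)@R; s=q[:,:2]/q[:,2:]
    s=s*(1+float(im['k1'])*(s**2).sum(1,keepdims=True)); K=np.array(im['intrinsics'])
    return np.c_[s[:,0]*K[0,0]+K[0,2],s[:,1]*K[1,1]+K[1,2]]
E
python3 - <<'E'
from h import *
im=dict(np.load('pics/top0.npz'))
P=cloud(im)
for n,uv in dict(stand=(124,170),keyA=(228,218),keyB=(264,158),keyc=(247,188),mat1=(205,150),mat2=(270,215),cap=(267,211),board=(245,148),reel=(184,116),bench=(100,290)).items():
    print(n,np.round(P[uv[1],uv[0]],3))
x,y,z=P[...,0],P[...,1],P[...,2]
sub=(slice(120,230),slice(80,175))
s=P[sub].reshape(-1,3)
for a,b in [(.085,.103),(.104,.115),(.13,.15),(.006,.018)]:
    m=(s[:,2]>a)&(s[:,2]<b); print(a,b,m.sum(),np.round(np.median(s[m],0),4) if m.any() else '')
m=(s[:,2]>.132)&(s[:,2]<.15);print(np.round(s[m],3).tolist())
sub=(slice(150,225),slice(220,272)); s=P[sub].reshape(-1,3)
m=(s[:,2]>.022)&(s[:,2]<.04); q=s[m]; c=q.mean(0); w,V=np.linalg.eigh(np.cov(q[:,:2].T)); d=V[:,1]; t=(q[:,:2]-c[:2])@d
print('key',m.sum(),np.round(c,4),d,np.degrees(np.arctan2(d[1],d[0])),t.min(),t.max(), np.median(q[:,2]))
big=cv2.resize(im['pixels'][120:230,80:280,::-1],None,fx=4,fy=4,interpolation=cv2.INTER_CUBIC); cv2.imwrite('pics/topz.png',big)
E
```

```text
stand [0.535 0.164 0.101]
keyA [ 0.403 -0.156  0.028]
keyB [ 0.607 -0.266  0.004]
keyc [ 0.501 -0.214  0.027]
mat1 [ 0.63  -0.07  -0.002]
mat2 [ 0.418 -0.29   0.01 ]
cap [ 0.43  -0.28   0.017]
board [ 0.639 -0.203  0.004]
reel [0.734 0.001 0.035]
bench [ 0.165  0.244 -0.   ]
0.085 0.103 172 [0.5347 0.1625 0.1002]
0.104 0.115 114 [0.5355 0.1734 0.1078]
0.13 0.15 60 [0.5375 0.2203 0.1386]
0.006 0.018 2261 [0.5249 0.1624 0.0101]
[[0.625, 0.225, 0.14], [0.624, 0.221, 0.142], [0.621, 0.227, 0.141], [0.621, 0.224, 0.141], [0.623, 0.223, 0.135], [0.623, 0.22, 0.135], [0.62, 0.229, 0.134], [0.618, 0.223, 0.143], [0.618, 0.221, 0.141], [0.62, 0.22, 0.135], [0.617, 0.229, 0.135], [0.617, 0.226, 0.135], [0.615, 0.22, 0.141], [0.593, 0.087, 0.144], [0.594, 0.085, 0.139], [0.594, 0.082, 0.142], [0.592, 0.089, 0.136], [0.592, 0.086, 0.137], [0.592, 0.083, 0.137], [0.592, 0.08, 0.137], [0.588, 0.088, 0.138], [0.589, 0.086, 0.137], [0.589, 0.082, 0.138], [0.59, 0.08, 0.133], [0.586, 0.088, 0.137], [0.585, 0.085, 0.14], [0.586, 0.083, 0.135], [0.489, 0.255, 0.139], [0.488, 0.25, 0.145], [0.489, 0.248, 0.142], [0.49, 0.248, 0.134], [0.485, 0.253, 0.144], [0.485, 0.25, 0.144], [0.487, 0.25, 0.137], [0.486, 0.246, 0.141], [0.483, 0.255, 0.138], [0.482, 0.25, 0.145], [0.483, 0.249, 0.138], [0.483, 0.245, 0.141], [0.484, 0.245, 0.133], [0.48, 0.251, 0.14], [0.48, 0.248, 0.141], [0.48, 0.246, 0.139], [0.481, 0.245, 0.132], [0.46, 0.119, 0.136], [0.46, 0.115, 0.141], [0.46, 0.112, 0.138], [0.457, 0.118, 0.139], [0.457, 0.115, 0.139], [0.456, 0.111, 0.144], [0.458, 0.11, 0.134], [0.454, 0.118, 0.139], [0.454, 0.115, 0.138], [0.454, 0.111, 0.141], [0.454, 0.109, 0.139], [0.451, 0.115, 0.139], [0.451, 0.111, 0.142]]
key 274 [ 0.5003 -0.2069  0.0286] [-0.8751275   0.48389241] 151.0600682361814 -0.11496764523019748 0.11402940895633083 0.028754306852966427
```

View pics/topz.png

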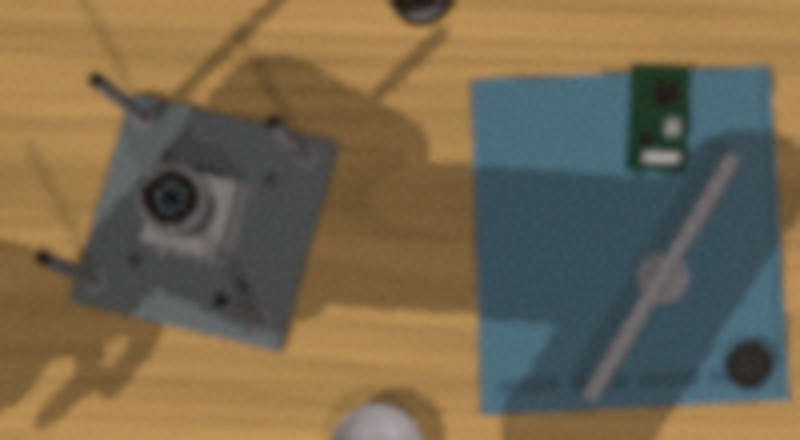

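```bash
cat >> h.py <<'E'
def plan(pos,yaw,n,st=None):
    """shift then turn per row, equal parts; prints rows"""
    st=st or env.observe()
    R=Rot.from_matrix(st['tool_rot']); p=np.array(st['position'])
    cy,sy=np.cos(np.radians(yaw)),np.sin(np.radians(yaw))
    Rt=Rot.from_matrix(np.array([[cy,0,sy],[sy,0,-cy],[0,-1,0]],float).reshape(3,3)) if False else Rot.from_matrix(np.column_stack([[cy,sy,0],[0,0,-1],np.cross([cy,sy,0],[0,0,-1])]))
    rv=(R.inv()*Rt).as_rotvec(); d=(np.array(pos)-p)/n; C=R
    for i in range(n):
        print(np.r_[C.inv().apply(d)*1000,rv/n].round(3).tolist()); C=C*Rot.from_rotvec(rv/n)
def show():
    s=env.observe(); T=np.array(s['tool_rot'])
    print('t',round(s['time_s'],2),'p',np.round(s['position'],4),'yaw',round(np.degrees(np.arctan2(T[1,0],T[0,0])),2),'down',np.round(T[:,1],4),'F',np.round(s['ft_force'],1),'M',np.round(s['wrist_torque'],2),'w',round(s['grip_width'],4),'q',np.round(s['q'],1))
    return s
E
python3 - <<'E'
from h import *
show(); plan([.537,.168,.24],-46,10)
E
```

```text
t 0.15 p [0.1863 0.5173 0.2389] yaw -19.81 down [-6.e-04 -9.e-04 -1.e+00] F [-0.  -0.5  1.4] M [ 0.06  0.   -0.03] w 0.0849 q [ 57.9  21.8  74.4  -0.   83.9 -12.3]
[44.83, -0.101, -20.973, 0.0, 0.046, 0.0]
[45.741, -0.103, -18.903, 0.0, 0.046, 0.0]
[46.557, -0.106, -16.793, 0.0, 0.046, 0.0]
[47.276, -0.107, -14.648, 0.0, 0.046, 0.0]
[47.896, -0.109, -12.473, 0.0, 0.046, 0.0]
[48.416, -0.11, -10.271, 0.0, 0.046, 0.0]
[48.834, -0.111, -8.048, 0.0, 0.046, 0.0]
[49.151, -0.112, -5.809, 0.0, 0.046, 0.0]
[49.365, -0.113, -3.557, 0.0, 0.046, 0.0]
[49.476, -0.113, -1.298, 0.0, 0.046, 0.0]
```

move_arm(
  targets=[44.8, 0, -21, 0, 0.046, 0, 45.7, 0, -18.9, 0, 0.046, 0, 46.6, 0, -16.8, 0, 0.046, 0, 47.3, 0, -14.6, 0, 0.046, 0, 47.9, 0, -12.5, 0, 0.046, 0],
)

```text
time_s: 0.78
position: [0.3625, 0.3414, 0.2392]
tool_rot: [[0.838, -0.0, 0.546], [-0.546, -0.0, 0.838], [-0.0, -1.0, -0.0]]
ft_force: [0.6, 0.5, -0.8]
grip_width: 0.0852
```

move_arm(
  targets=[48.4, 0, -10.3, 0, 0.046, 0, 48.8, 0, -8, 0, 0.046, 0, 49.2, 0, -5.8, 0, 0.046, 0, 49.4, 0, -3.6, 0, 0.046, 0, 49.5, 0, -1.3, 0, 0.046, 0],
)

```text
time_s: 1.4
position: [0.5376, 0.1663, 0.2391]
tool_rot: [[0.691, -0.0, 0.722], [-0.722, 0.0, 0.691], [-0.0, -1.0, -0.0]]
ft_force: [0.2, 0.9, 0.1]
grip_width: 0.0856
```

move_arm(
  targets=[0, 0, 0, 0, 0, 0, 0, 0, 0, 0, 0, 0, 0, 0, 0, 0, 0, 0, 0, 0, 0, 0, 0, 0, 0, 0, 0, 0, 0, 0],
)

```text
time_s: 2.02
position: [0.5364, 0.1681, 0.2395]
tool_rot: [[0.693, 0.0, 0.721], [-0.721, -0.0, 0.693], [0.0, -1.0, 0.0]]
ft_force: [-0.4, 0.3, -0.3]
grip_width: 0.0854
```

```bash
python3 - <<'E'
from h import *
s=show(); im=get_image('wrist'); save('w1',im); np.savez('pics/w1.npz',**im); np.savez('pics/w1s.npz',**s)
cv2.imwrite('pics/w1b.png',cv2.resize(im['pixels'][:,:,::-1],(800,600),interpolation=cv2.INTER_CUBIC))
print(proj(im,[[.537,.168,.109]],s))
E
```

```text
t 2.02 p [0.5364 0.1681 0.2395] yaw -46.12 down [ 2.e-04 -0.e+00 -1.e+00] F [-0.4  0.3 -0.3] M [-0.04 -0.03  0.02] w 0.0854 q [  5.3  23.   72.4  -0.   84.6 -38.5]
[[263.44519367 191.22255066]]
```

View pics/w1b.png

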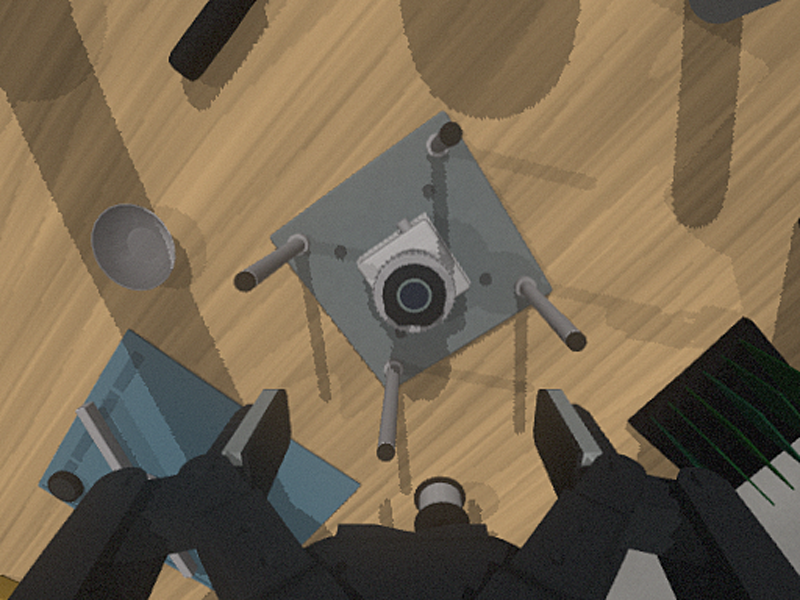

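move_arm(
  targets=[4, 15, 0, 0, 0, 0, 4, 20, 0, 0, 0, 0, 5, 20, 0, 0, 0, 0, 5, 17, 0, 0, 0, 0, 0, 0, 0, 0, 0, 0],
)

```text
time_s: 2.7
position: [0.5486, 0.1542, 0.1654]
tool_rot: [[0.692, -0.004, 0.722], [-0.722, -0.0, 0.692], [-0.002, -1.0, -0.003]]
ft_force: [-0.2, -0.0, 0.0]
grip_width: 0.0853
```

```bash
python3 - <<'E'
from h import *
s=show(); im=get_image('wrist'); save('w2',im); np.savez('pics/w2.npz',**im); np.savez('pics/w2s.npz',**s)
c=proj(im,[[.537,.168,.109]],s)[0]; print(c)
u,v=c.astype(int); h=55
crop=im['pixels'][v-h:v+h,u-h:u+h,::-1]
g=np.clip(crop.astype(float)*2.2,0,255).astype(np.uint8)
cv2.imwrite('pics/w2c.png',cv2.resize(g,(600,600),interpolation=cv2.INTER_CUBIC))
cv2.imwrite('pics/w2b.png',cv2.resize(im['pixels'][:,:,::-1],(800,600),interpolation=cv2.INTER_CUBIC))
E
```

```text
t 2.7 p [0.5486 0.1542 0.1654] yaw -46.2 down [-3.6e-03 -3.0e-04 -1.0e+00] F [-0.2 -0.   0. ] M [-0.03  0.02  0.02] w 0.0853 q [  3.8  27.4  77.9  -0.   74.9 -40. ]
[264.75092285 197.14300226]
```

View pics/w2c.png

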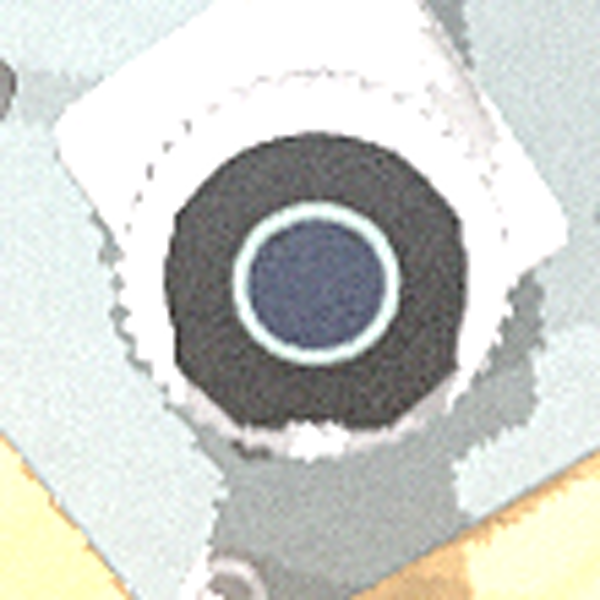

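View pics/w2b.png

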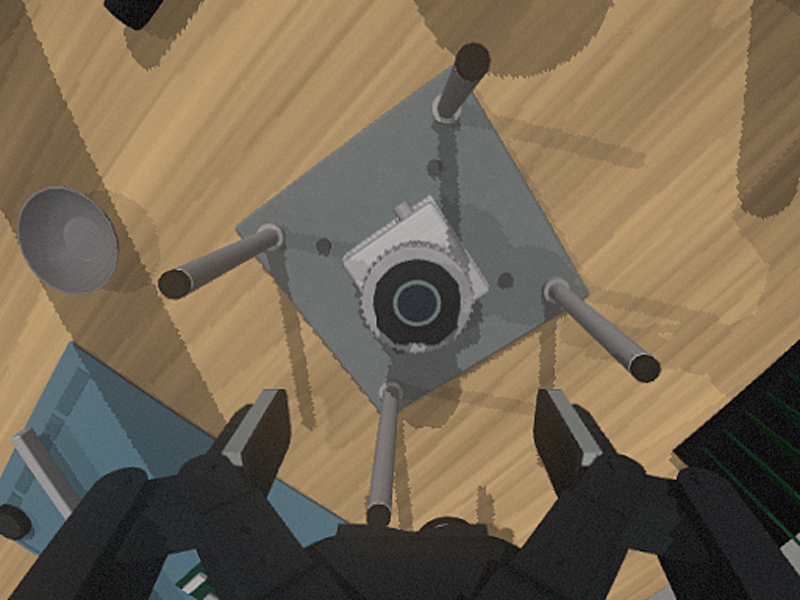

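```bash
python3 - <<'E'
from h import *
im=dict(np.load('pics/w2.npz')); s=dict(np.load('pics/w2s.npz'))
u,v=264,194; h=34
c=im['pixels'][v-h:v+h,u-h:u+h,::-1].astype(float)
g=np.clip(255*(c/140)**0.6,0,255).astype(np.uint8)
a=cv2.resize(g,(600,600),interpolation=cv2.INTER_NEAREST)
P=cloud(im,s)[v-h:v+h,u-h:u+h]
z=np.clip((P[...,2]-.08)/(.115-.08)*255,0,255).astype(np.uint8)
b=cv2.applyColorMap(cv2.resize(z,(600,600),interpolation=cv2.INTER_NEAREST),cv2.COLORMAP_JET)
cv2.imwrite('pics/w2d.png',a);cv2.imwrite('pics/w2z.png',b)
Q=P.reshape(-1,3); m=(Q[:,2]>.105)&(Q[:,2]<.113); print(m.sum(),Q[m].mean(0),(Q[m].min(0)+Q[m].max(0))/2, np.ptp(Q[m],axis=0))
E
```

```text
1197 [0.53658459 0.17061577 0.10899051] [0.53702418 0.1698538  0.10837068] [0.0419201  0.04206294 0.00672232]<stdin>:8: RuntimeWarning: invalid value encountered in cast
```

View pics/w2d.png

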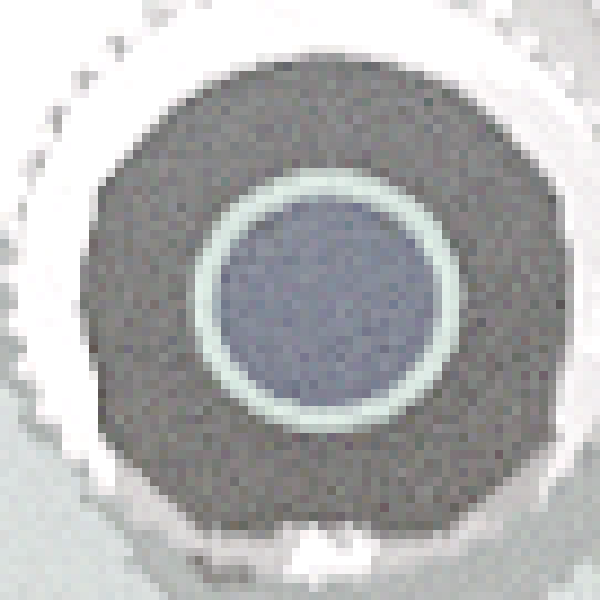

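View pics/w2z.png

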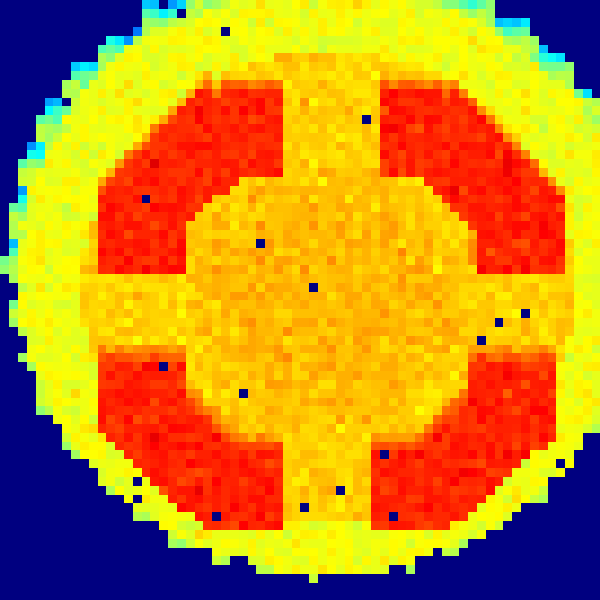

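The depth picture shows the rim in four red segments with four clear notches, at about (330,110), (330,490), (140,310) and (520,310) in the zoom. That is good enough to fit a centre and an angle.

```bash
cat > fit.py <<'E'
from h import *
from scipy.optimize import minimize
def fitbarrel(im,s,c0=(.537,.169),a0=44):
    P=cloud(im,s).reshape(-1,3)
    Q=P[(np.hypot(P[:,0]-c0[0],P[:,1]-c0[1])<.035)]
    rim=Q[:,2]>.1055
    # robust edges: label per point, hypothesised soft membership
    def f(p):
        d=Q[:,:2]-p[:2]; ca,sa=np.cos(p[2]),np.sin(p[2])
        x=abs(d[:,0]*ca+d[:,1]*sa); y=abs(-d[:,0]*sa+d[:,1]*ca); r=np.hypot(x,y)
        k=.0004
        sg=lambda t:1/(1+np.exp(-np.clip(t/k,-50,50)))
        m=sg(p[3]-r)*sg(r-p[4])*sg(x-.004)*sg(y-.004)
        return ((m-rim)**2).sum()
    best=min((minimize(f,[c0[0],c0[1],np.radians(a0+da),.021,.0125],method='Nelder-Mead',options=dict(xatol=1e-5,fatol=1e-3,maxiter=3000,initial_simplex=np.array([c0[0],c0[1],np.radians(a0+da),.021,.0125])+np.vstack([np.zeros(5),np.diag([.003,.003,.05,.001,.002])]))) for da in(-8,0,8)),key=lambda r:r.fun)
    p=best.x; return p[0],p[1],np.degrees(p[2]),p[3],p[4],best.fun,rim.sum(),np.median(Q[rim,2])
E
python3 - <<'E'
from fit import *
for n in ('w1','w2'):
    im=dict(np.load(f'pics/{n}.npz')); s=dict(np.load(f'pics/{n}s.npz'))
    print(n,np.round(fitbarrel(im,s),4))
    P=cloud(im,s).reshape(-1,3); m=(P[:,2]>.132)&(P[:,2]<.15)&(np.hypot(P[:,0]-.537,P[:,1]-.169)<.115)
    q=P[m][:,:2]; 
    cs=[]
    for g in [(.62,.223),(.59,.085),(.485,.249),(.455,.114)]:
        k=q[np.hypot(*(q-g).T)<.02]; cs.append((k.min(0)+k.max(0))/2 if len(k) else [np.nan]*2); print(len(k),np.round(cs[-1],4), np.ptp(k,axis=0) if len(k) else '')
E
```

```text
w1 [5.3800000e-01 1.6810000e-01 4.3725700e+01 3.5900000e-02 1.1700000e-02
 2.5630412e+03 1.1002000e+04 3.1750000e-01]
164 [0.6199 0.2236] [0.01269456 0.01136985]
140 [0.5908 0.0868] [0.01233131 0.01193191]
184 [0.4835 0.2525] [0.01113513 0.011175  ]
183 [0.4546 0.1159] [0.01163266 0.01229836]
w2 [ 5.3300000e-01  1.7430000e-01  4.3191700e+01  3.8000000e-02
 -3.8200000e-02  3.9122735e+03  1.2974000e+04  2.4250000e-01]
336 [0.6201 0.2233] [0.01251008 0.01158576]
239 [0.59   0.0878] [0.01176217 0.01083696]
472 [0.4834 0.2522] [0.01181516 0.01158555]
385 [0.4543 0.1159] [0.01234175 0.01258077]
```

Gripper points pollute the fit, so I'll limit the height.

```bash
sed -i 's/Q=P\[(np.hypot(P\[:,0\]-c0\[0\],P\[:,1\]-c0\[1\])<.035)\]/Q=P[(np.hypot(P[:,0]-c0[0],P[:,1]-c0[1])<.03)\&(P[:,2]<.118)]/' fit.py
python3 - <<'E'
from fit import *
for n in ('w1','w2'):
    im=dict(np.load(f'pics/{n}.npz')); s=dict(np.load(f'pics/{n}s.npz'))
    print(n,np.round(fitbarrel(im,s),4))
p=np.array([[.6201,.2233],[.59,.0878],[.4834,.2522],[.4543,.1159]])
print(p.mean(0)); 
for a,b in((0,3),(2,1)):
    d=p[a]-p[b]; print(np.degrees(np.arctan2(d[1],d[0])),np.hypot(*d))
show(); plan([.5,-.207,.24],-29,10)
E
```

```text
w1 [5.37100e-01 1.69700e-01 4.37835e+01 2.11000e-02 1.32000e-02 6.98207e+01
 5.84000e+02 1.09400e-01]
w2 [5.372000e-01 1.699000e-01 4.339310e+01 2.110000e-02 1.320000e-02
 1.458815e+02 1.124000e+03 1.094000e-01]
[0.53695 0.1698 ]
32.93389081035711 0.19754594402315628
122.96012115446703 0.19593600996243643
t 2.75 p [0.5489 0.1544 0.1666] yaw -46.19 down [-1.6e-03 -1.0e-04 -1.0e+00] F [-0.2  0.   0.3] M [-0.04  0.01 -0.05] w 0.0855 q [  3.8  27.3  77.8   0.   74.9 -40. ]
[22.689, -7.331, -28.561, 0.0, -0.03, -0.0]
[21.823, -7.332, -29.228, 0.0, -0.03, -0.0]
[20.937, -7.332, -29.869, 0.0, -0.03, -0.0]
[20.032, -7.333, -30.483, 0.0, -0.03, -0.0]
[19.11, -7.334, -31.069, 0.0, -0.03, -0.0]
[18.17, -7.335, -31.628, 0.0, -0.03, -0.0]
[17.214, -7.336, -32.158, 0.0, -0.03, -0.0]
[16.242, -7.337, -32.659, 0.0, -0.03, -0.0]
[15.256, -7.339, -33.131, 0.0, -0.03, -0.0]
[14.256, -7.34, -33.573, 0.0, -0.03, -0.0]
```

move_arm(
  targets=[22.7, -15, -28.6, 0, -0.03, 0, 21.8, -15, -29.2, 0, -0.03, 0, 20.9, -10, -29.9, 0, -0.03, 0, 20, 0, -30.5, 0, -0.03, 0, 19.1, 0, -31.1, 0, -0.03, 0],
)

```text
time_s: 3.38
position: [0.5245, -0.0271, 0.2082]
tool_rot: [[0.793, 0.002, 0.609], [-0.609, -0.0, 0.793], [0.002, -1.0, 0.001]]
ft_force: [0.1, 0.0, -0.3]
grip_width: 0.0852
```

move_arm(
  targets=[18.2, 0, -31.6, 0, -0.03, 0, 17.2, 0, -32.2, 0, -0.03, 0, 16.2, 10, -32.7, 0, -0.03, 0, 15.3, 20, -33.1, 0, -0.03, 0, 14.3, 20, -33.6, 0, -0.03, 0],
)

```text
time_s: 4.0
position: [0.5002, -0.2081, 0.1576]
tool_rot: [[0.875, 0.002, 0.483], [-0.483, -0.001, 0.875], [0.002, -1.0, -0.0]]
ft_force: [0.4, 0.4, -0.3]
grip_width: 0.0853
```

move_arm(
  targets=[0, 20, 0, 0, 0, 0, 0, 10, 0, 0, 0, 0, 0, 0, 0, 0, 0, 0, 0, 0, 0, 0, 0, 0, 0, 0, 0, 0, 0, 0],
)

```text
time_s: 4.62
position: [0.5005, -0.2068, 0.1281]
tool_rot: [[0.875, 0.001, 0.484], [-0.484, -0.001, 0.875], [0.001, -1.0, -0.0]]
ft_force: [0.1, 0.6, -0.1]
grip_width: 0.0853
```

```bash
python3 - <<'E'
from h import *
s=show(); im=get_image('wrist'); save('w3',im); np.savez('pics/w3.npz',**im); np.savez('pics/w3s.npz',**s)
cv2.imwrite('pics/w3b.png',cv2.resize(im['pixels'][:,:,::-1],(800,600),interpolation=cv2.INTER_CUBIC))
P=cloud(im,s).reshape(-1,3)
m=(P[:,2]>.025)&(P[:,2]<.034)&(np.hypot(P[:,0]-.5,P[:,1]+.207)<.125)
q=P[m]; c=q.mean(0); w,V=np.linalg.eigh(np.cov(q[:,:2].T)); d=V[:,1]; t=(q[:,:2]-c[:2])@d
print(m.sum(),c,np.degrees(np.arctan2(d[1],d[0])),t.min(),t.max(),c[:2]+d*(t.min()+t.max())/2,np.median(q[:,2]))
# disc at z=.004+.011=.015
m=(P[:,2]>.0125)&(P[:,2]<.018)&(np.hypot(P[:,0]-.5,P[:,1]+.207)<.03); q=P[m]; print(m.sum(),(q.min(0)+q.max(0))/2,np.ptp(q,axis=0),np.median(q[:,2]))
E
```

```text
t 4.62 p [ 0.5005 -0.2068  0.1281] yaw -28.95 down [ 1.1e-03 -8.0e-04 -1.0e+00] F [ 0.1  0.6 -0.1] M [0.03 0.01 0.03] w 0.0853 q [-35.   27.1  85.7  -0.   67.2 -96. ]
3293 [ 0.48441837 -0.19940794  0.02943346] 151.0135563204811 -0.1324081833511238 0.09794764574318794 [ 0.49949027 -0.20775778] 0.029447639605550163
883 [ 0.49870055 -0.20729862  0.01491535] [0.04170053 0.0411384  0.00462542] 0.015435075983677021
```

View pics/w3b.png

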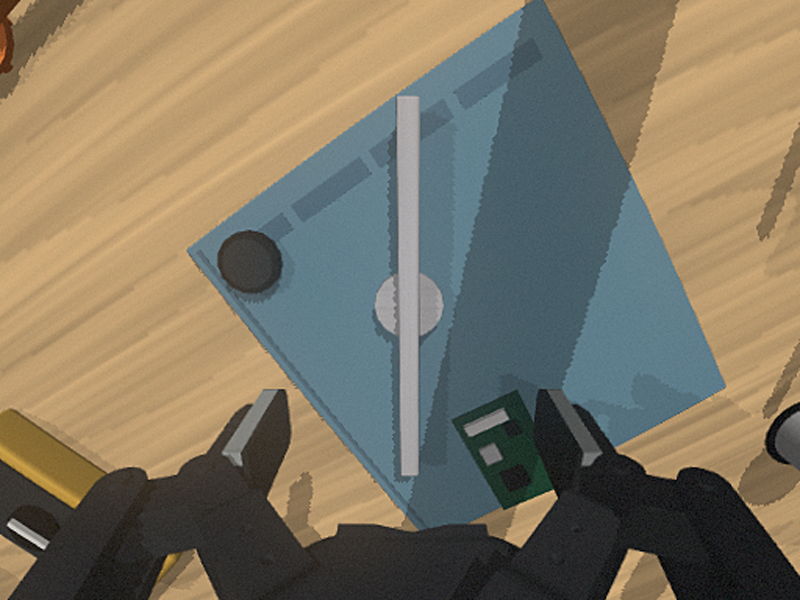

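The key's bar runs from (407,97) to (409,475), with its disc at (409,304). The centre measures (0.4995, -0.2077) at yaw -29, and the length of 230 mm and top height of 29 mm both match. I'll descend and grip the bar just above the disc.

move_arm(
  targets=[-0.4, 25, -1.3, 0, 0, 0, 0, 30, 0, 0, 0, 0, 0, 25, 0, 0, 0, 0, 0, 15, 0, 0, 0, 0, 0, 8, 0, 0, 0, 0],
  hand=-0.3,
)

```text
time_s: 5.3
position: [0.4993, -0.2079, 0.024]
tool_rot: [[0.875, -0.0, 0.484], [-0.484, 0.0, 0.875], [-0.0, -1.0, -0.0]]
ft_force: [0.5, -0.2, -0.2]
grip_width: 0.0303
```

move_arm(
  targets=[0, 0, 0, 0, 0, 0, 0, 0, 0, 0, 0, 0, 0, 0, 0, 0, 0, 0, 0, 0, 0, 0, 0, 0, 0, 0, 0, 0, 0, 0],
  hand=-1,
  squeeze=60,
)

```text
time_s: 5.92
position: [0.4993, -0.208, 0.0247]
tool_rot: [[0.875, 0.001, 0.485], [-0.485, -0.0, 0.875], [0.001, -1.0, -0.0]]
ft_force: [-0.3, 0.3, 2.3]
grip_width: 0.0097
```

```bash
python3 - <<'E'
from h import *
s=show()
E
```

```text
t 5.92 p [ 0.4993 -0.208   0.0247] yaw -28.98 down [ 6.e-04 -4.e-04 -1.e+00] F [-0.3  0.3  2.3] M [ 0.15  0.   -0.02] w 0.0097 q [-35.2  35.3  91.9  -0.   52.8 -96.2]
```

move_arm(
  targets=[0, -8, 0, 0, 0, 0, 0, -20, 0, 0, 0, 0, 0, -30, 0, 0, 0, 0, 0, -20, 0, 0, 0, 0, 0, 0, 0, 0, 0, 0],
)

```text
time_s: 6.55
position: [0.4996, -0.2081, 0.1036]
tool_rot: [[0.875, 0.002, 0.484], [-0.484, -0.002, 0.875], [0.003, -1.0, -0.0]]
ft_force: [-0.7, -0.2, -3.8]
grip_width: 0.0102
```

```bash
cat > key.py <<'E'
from h import *
def keypose(im,s):
    # key in tool frame: bar top ~ tool y -0.004
    M=np.array(im['mount']); h,w=im['z_map'].shape; v,u=np.mgrid[0:h,0:w]
    r=rays(im,np.c_[u.ravel(),v.ravel()])*im['z_map'].reshape(-1,1); ok=im['z_map'].ravel()>0
    T=r@M[:3,:3].T+M[:3,3]; T=T[ok]
    m=(abs(T[:,1]+.004)<.012)&(abs(T[:,2])<.012)&(abs(T[:,0])<.14); q=T[m]
    lo=q[q[:,0]<-.03]
    A=np.c_[lo[:,0],np.ones(len(lo))]
    cy=np.linalg.lstsq(A,lo[:,1],rcond=None)[0]
    for _ in range(3):
        g=abs(lo[:,1]-A@cy)<.003; cy=np.linalg.lstsq(A[g],lo[g,1],rcond=None)[0]
    cz=np.linalg.lstsq(A[g],lo[g,2],rcond=None)[0]
    print('n',len(lo),g.sum(),'top y0,slope',cy[1].round(4),cy[0].round(4),'z0,slope',cz[1].round(4),cz[0].round(4),'x end',lo[:,0].min().round(4),np.percentile(lo[:,0],1).round(4),'x max',q[:,0].max().round(4))
    d=T[(abs(T[:,1]-.010)<.003)&(np.hypot(T[:,0],T[:,2])<.026)]
    if len(d): print('disc',len(d),((d.min(0)+d.max(0))/2).round(4),np.ptp(d,axis=0).round(4))
E
python3 - <<'E'
from key import *
s=show(); im=get_image('wrist'); save('w4',im); np.savez('pics/w4.npz',**im); np.savez('pics/w4s.npz',**s)
cv2.imwrite('pics/w4b.png',cv2.resize(im['pixels'][:,:,::-1],(800,600),interpolation=cv2.INTER_CUBIC))
keypose(im,s)
E
```

```text
t 6.55 p [ 0.4996 -0.2081  0.1036] yaw -28.98 down [ 0.0023 -0.0017 -1.    ] F [-0.7 -0.2 -3.8] M [ 0.03 -0.02 -0.  ] w 0.0102 q [-35.2  28.8  87.5  -0.   63.6 -96.2]
n 4854 4852 top y0,slope -0.0047 0.0012 z0,slope 0.0007 0.001 x end -0.115 -0.1141 x max 0.0543
disc 790 [-0.0105  0.0103  0.0006] [0.0192 0.0054 0.0408]
```

View pics/w4b.png

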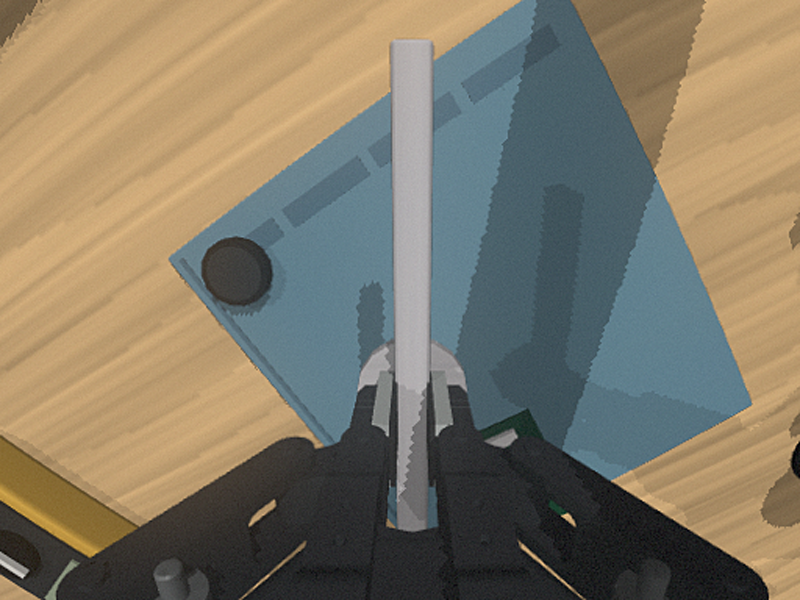

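```bash
python3 - <<'E'
from h import *
plan([.5365,.1697,.17],-46.5,10)
E
```

```text
[-15.016, -6.77, 34.835, 0.0, 0.031, 0.0]
[-16.074, -6.769, 34.359, 0.0, 0.031, 0.0]
[-17.117, -6.768, 33.852, 0.0, 0.031, 0.0]
[-18.144, -6.767, 33.313, 0.0, 0.031, 0.0]
[-19.154, -6.766, 32.743, 0.0, 0.031, 0.0]
[-20.147, -6.765, 32.142, 0.0, 0.031, 0.0]
[-21.12, -6.764, 31.511, 0.0, 0.031, 0.0]
[-22.074, -6.762, 30.851, 0.0, 0.031, 0.0]
[-23.007, -6.761, 30.161, 0.0, 0.031, 0.0]
[-23.919, -6.76, 29.444, 0.0, 0.031, 0.0]
```

move_arm(
  targets=[-15, -20, 34.8, 0, 0.031, 0, -16.1, -20, 34.4, 0, 0.031, 0, -17.1, -20, 33.9, 0, 0.031, 0, -18.1, -8, 33.3, 0, 0.031, 0, -19.2, 0, 32.7, 0, 0.031, 0],
)

```text
time_s: 7.22
position: [0.5178, -0.0179, 0.1697]
tool_rot: [[0.789, -0.001, 0.615], [-0.615, 0.0, 0.789], [-0.001, -1.0, -0.0]]
ft_force: [0.4, 0.7, -3.8]
grip_width: 0.0102
```

move_arm(
  targets=[-20.1, 0, 32.1, 0, 0.031, 0, -21.1, 0, 31.5, 0, 0.031, 0, -22.1, 0, 30.9, 0, 0.031, 0, -23, 0, 30.2, 0, 0.031, 0, -23.9, 0, 29.4, 0, 0.031, 0],
)

```text
time_s: 7.85
position: [0.5369, 0.1707, 0.1688]
tool_rot: [[0.685, -0.003, 0.729], [-0.729, -0.0, 0.685], [-0.002, -1.0, -0.002]]
ft_force: [0.4, 0.1, -4.1]
grip_width: 0.0099
```

move_arm(
  targets=[0, 0, 0, 0, 0, 0, 0, 0, 0, 0, 0, 0, 0, 0, 0, 0, 0, 0, 0, 0, 0, 0, 0, 0, 0, 0, 0, 0, 0, 0],
)

```text
time_s: 8.48
position: [0.5374, 0.1691, 0.1703]
tool_rot: [[0.685, 0.0, 0.729], [-0.729, -0.0, 0.685], [0.0, -1.0, 0.0]]
ft_force: [-0.3, 0.7, -3.2]
grip_width: 0.0103
```

```bash
python3 - <<'E'
from key import *
s=show(); im=get_image('wrist'); save('w5',im); np.savez('pics/w5.npz',**im); np.savez('pics/w5s.npz',**s)
cv2.imwrite('pics/w5b.png',cv2.resize(im['pixels'][:,:,::-1],(800,600),interpolation=cv2.INTER_CUBIC))
keypose(im,s)
plan([.5365,.1697,.145],-46.5,1)
E
```

```text
t 8.47 p [0.5374 0.1691 0.1703] yaw -46.78 down [ 0. -0. -1.] F [-0.3  0.7 -3.2] M [0.   0.03 0.01] w 0.0103 q [  5.4  26.5  78.7  -0.   74.8 -37.8]
n 4865 4865 top y0,slope -0.0047 0.0006 z0,slope 0.0005 0.0007 x end -0.1151 -0.1143 x max 0.0544
disc 792 [-0.0108  0.0102  0.0004] [0.0194 0.0055 0.0408]
[-0.975, 25.376, -0.306, -0.0, -0.005, 0.0]
```

View pics/w5b.png

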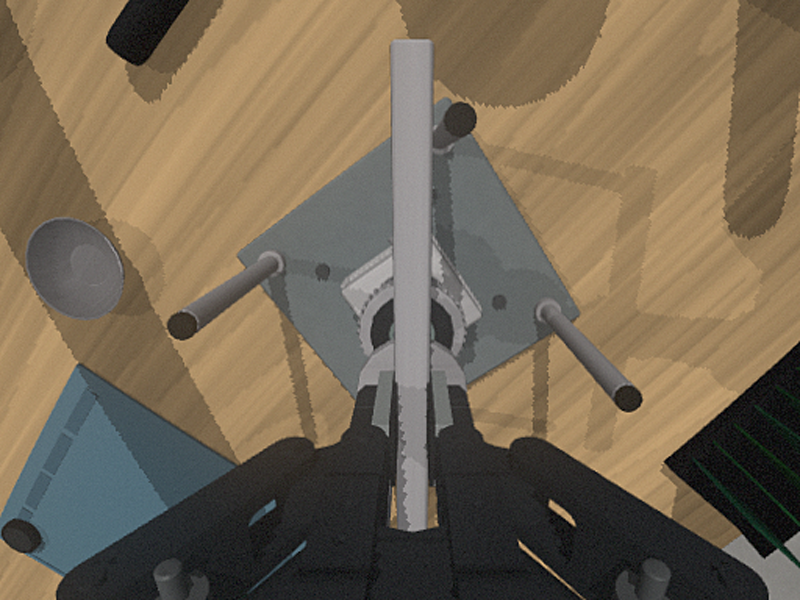

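move_arm(
  targets=[-1, 10, -0.3, 0, -0.005, 0, 0, 12, 0, 0, 0, 0, 0, 8, 0, 0, 0, 0, 0, 4, 0, 0, 0, 0, 0, 0, 0, 0, 0, 0],
)

```text
time_s: 9.15
position: [0.5364, 0.17, 0.1361]
tool_rot: [[0.689, -0.0, 0.725], [-0.725, -0.0, 0.689], [-0.0, -1.0, -0.0]]
ft_force: [-0.0, -0.7, -2.6]
grip_width: 0.0102
```

```bash
python3 - <<'E'
from key import *
for i in range(2):
    s=show(); im=get_image('wrist'); 
keypose(im,s)
plan([.5365,.1697,.125],-46.5,1)
E
```

```text
t 9.15 p [0.5364 0.17   0.1361] yaw -46.46 down [-4.e-04 -0.e+00 -1.e+00] F [-0.  -0.7 -2.6] M [ 0.01 -0.03  0.03] w 0.0102 q [  5.5  28.5  81.5   0.   70.  -38. ]
t 9.2 p [0.5365 0.1701 0.1364] yaw -46.45 down [ 1.e-04  0.e+00 -1.e+00] F [-0.3  0.6 -3.3] M [ 0.   -0.01  0.04] w 0.0099 q [  5.5  28.4  81.5  -0.   70.  -38. ]
n 4862 4861 top y0,slope -0.0048 0.0003 z0,slope 0.0005 0.0005 x end -0.1152 -0.1143 x max 0.0544
disc 784 [-0.0108  0.0102  0.0004] [0.0193 0.0055 0.041 ]
[0.192, 11.557, -0.353, -0.0, 0.001, 0.0]
```

move_arm(
  targets=[0.2, 3, -0.3, 0, 0, 0, 0, 2, 0, 0, 0, 0, 0, 2, 0, 0, 0, 0, 0, 1.5, 0, 0, 0, 0, 0, 1, 0, 0, 0, 0],
)

```text
time_s: 9.88
position: [0.5364, 0.1697, 0.1267]
tool_rot: [[0.689, -0.0, 0.725], [-0.725, 0.0, 0.689], [-0.0, -1.0, -0.0]]
ft_force: [0.5, -0.2, -2.9]
grip_width: 0.0099
```

```bash
python3 - <<'E'
from key import *
s=show()
E
```

```text
t 9.88 p [0.5364 0.1697 0.1267] yaw -46.45 down [-1.e-04  0.e+00 -1.e+00] F [ 0.5 -0.2 -2.9] M [ 0.01  0.   -0.04] w 0.0099 q [  5.5  29.   82.3   0.   68.7 -38. ]
```

move_arm(
  targets=[0, 1, 0, 0, 0, 0, 0, 0.8, 0, 0, 0, 0, 0, 0.6, 0, 0, 0, 0, 0, 0, 0, 0, 0, 0, 0, 0, 0, 0, 0, 0],
)

```text
time_s: 10.5
position: [0.5364, 0.1697, 0.1247]
tool_rot: [[0.689, 0.0, 0.725], [-0.725, -0.0, 0.689], [0.0, -1.0, 0.0]]
ft_force: [-1.6, 0.0, 1.8]
grip_width: 0.0099
```

```bash
python3 - <<'E'
from key import *
s=show()
E
```

```text
t 10.5 p [0.5364 0.1697 0.1247] yaw -46.45 down [ 3.e-04 -0.e+00 -1.e+00] F [-1.6  0.   1.8] M [-0.07  0.26  0.03] w 0.0099 q [  5.5  29.2  82.4  -0.   68.4 -38. ]
```

The key is seated: 5 N contact, with its grip point about 13.4 mm above the rim. I'll release it, rise, and turn the gripper 40° counter-clockwise before going down over the ring.

move_arm(
  targets=[0, 0, 0, 0, 0, 0, 0, 0, 0, 0, 0, 0, 0, 0, 0, 0, 0, 0, 0, 0, 0, 0, 0, 0, 0, 0, 0, 0, 0, 0],
  hand=1,
)

```text
time_s: 11.12
position: [0.5364, 0.1697, 0.1244]
tool_rot: [[0.689, 0.0, 0.725], [-0.725, -0.0, 0.689], [0.0, -1.0, 0.0]]
ft_force: [0.7, -0.0, 0.3]
grip_width: 0.0851
```

move_arm(
  targets=[0, -15, 0, 0, 0, 0, 0, -20, 0, 0, -0.17, 0, 0, -10, 0, 0, -0.17, 0, 0, 0, 0, 0, -0.17, 0, 0, 0, 0, 0, -0.17, 0],
)

```text
time_s: 11.75
position: [0.5366, 0.1697, 0.1707]
tool_rot: [[0.992, 0.001, 0.125], [-0.125, 0.0, 0.992], [0.001, -1.0, 0.0]]
ft_force: [0.1, -0.0, 0.0]
grip_width: 0.0855
```

```bash
python3 - <<'E'
from fit import *
s=show(); im=get_image('wrist'); save('w6',im); np.savez('pics/w6.npz',**im); np.savez('pics/w6s.npz',**s)
cv2.imwrite('pics/w6b.png',cv2.resize(im['pixels'][:,:,::-1],(800,600),interpolation=cv2.INTER_CUBIC))
P=cloud(im,s).reshape(-1,3)
m=(P[:,2]>.125)&(P[:,2]<.134)&(np.hypot(P[:,0]-.537,P[:,1]-.17)<.13)
q=P[m]; c=q.mean(0); w,V=np.linalg.eigh(np.cov(q[:,:2].T)); d=V[:,1]; t=(q[:,:2]-c[:2])@d
print(m.sum(),c,np.degrees(np.arctan2(d[1],d[0])),t.min(),t.max(),c[:2]+d*(t.min()+t.max())/2,np.median(q[:,2]))
for g in(-.1,-.05,0,.05): k=abs(t-g)<.01; print(g,k.sum(),np.median(q[k,2]))
plan([.5367,.1697,.083],-6.5,5)
E
```

```text
t 11.75 p [0.5366 0.1697 0.1707] yaw -7.17 down [ 1.5e-03  1.0e-04 -1.0e+00] F [ 0.1 -0.   0. ] M [-0.01  0.01  0.05] w 0.0855 q [  5.5  26.3  78.8  -0.   74.7 -77.3]
5735 [0.52424983 0.18287176 0.1292964 ] 134.2172743332738 -0.13218941682250787 0.09672354557671436 [0.53661645 0.17016256] 0.12942313108418502
-0.1 343 0.12947518949477752
-0.05 428 0.12938124622806924
0 586 0.12930163650793414
0.05 598 0.12946726348662901
[0.002, 17.524, -0.007, -0.0, -0.001, 0.0]
[0.007, 17.524, -0.006, -0.0, -0.001, 0.0]
[0.012, 17.524, -0.005, -0.0, -0.001, 0.0]
[0.016, 17.524, -0.004, -0.0, -0.001, 0.0]
[0.021, 17.524, -0.003, -0.0, -0.001, 0.0]
```

View pics/w6b.png

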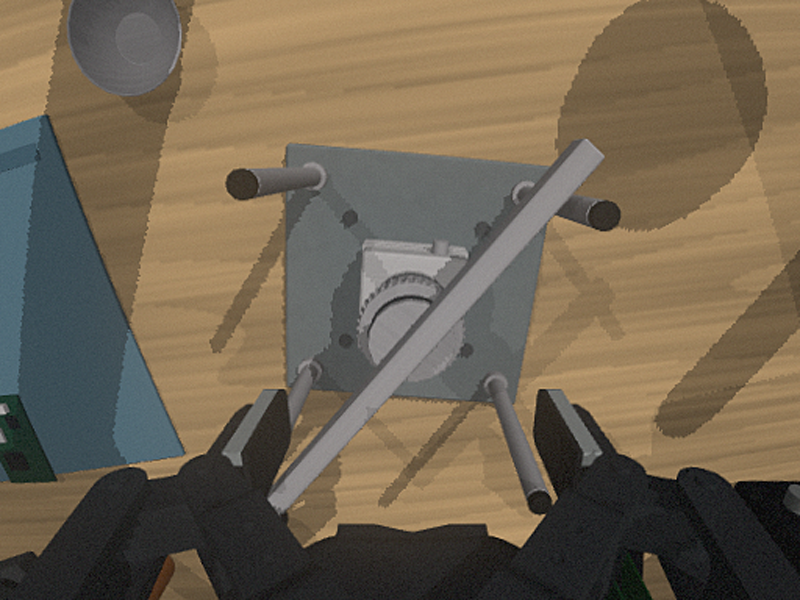

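The bar is level with its top at 129.4 mm and sits about 11° counter-clockwise of the pillars. In the view the bar crosses from (590,150) to (275,500), clear of the pillars and the fingers. Going down over the ring.

move_arm(
  targets=[0, 20, 0, 0, 0, 0, 0, 22, 0, 0, 0, 0, 0, 20, 0, 0, 0, 0, 0, 15, 0, 0, 0, 0, 0, 10, 0, 0, 0, 0],
)

```text
time_s: 12.42
position: [0.5365, 0.1697, 0.0821]
tool_rot: [[0.991, 0.0, 0.131], [-0.131, 0.0, 0.991], [0.0, -1.0, 0.0]]
ft_force: [0.4, 0.2, -0.8]
grip_width: 0.0853
```

```bash
python3 - <<'E'
from fit import *
s=show(); im=get_image('wrist'); save('w7',im); np.savez('pics/w7.npz',**im); np.savez('pics/w7s.npz',**s)
cv2.imwrite('pics/w7b.png',cv2.resize(im['pixels'][:,:,::-1],(800,600),interpolation=cv2.INTER_CUBIC))
E
```

```text
t 12.43 p [0.5365 0.1697 0.0821] yaw -7.55 down [ 1.e-04  0.e+00 -1.e+00] F [ 0.4  0.2 -0.8] M [0.03 0.01 0.01] w 0.0853 q [  5.5  32.2  85.2   0.   62.6 -76.9]
```

View pics/w7b.png

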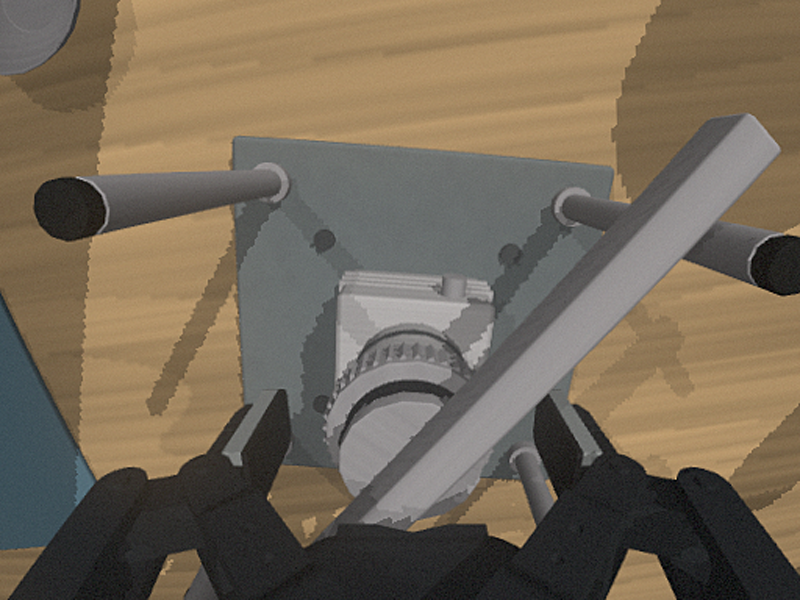

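The fingers straddle the ring, clear of the bar and pillars. Closing now.

move_arm(
  targets=[0, 0, 0, 0, 0, 0, 0, 0, 0, 0, 0, 0, 0, 0, 0, 0, 0, 0, 0, 0, 0, 0, 0, 0, 0, 0, 0, 0, 0, 0],
  hand=-1,
  squeeze=70,
)

```text
time_s: 13.1
position: [0.5367, 0.1691, 0.0837]
tool_rot: [[0.991, 0.001, 0.13], [-0.13, -0.001, 0.991], [0.002, -1.0, -0.001]]
ft_force: [-2.5, -4.1, 6.4]
grip_width: 0.052
```

```bash
python3 - <<'E'
from fit import *
s=show(); im=get_image('wrist'); save('w8',im); np.savez('pics/w8.npz',**im); np.savez('pics/w8s.npz',**s)
cv2.imwrite('pics/w8b.png',cv2.resize(im['pixels'][:,:,::-1],(800,600),interpolation=cv2.INTER_CUBIC))
E
```

```text
t 13.1 p [0.5367 0.1691 0.0837] yaw -7.49 down [ 0.0015 -0.0013 -1.    ] F [-2.5 -4.1  6.4] M [-0.74  0.39  0.01] w 0.052 q [  5.5  32.1  85.2  -0.1  62.7 -77. ]
```

View pics/w8b.png

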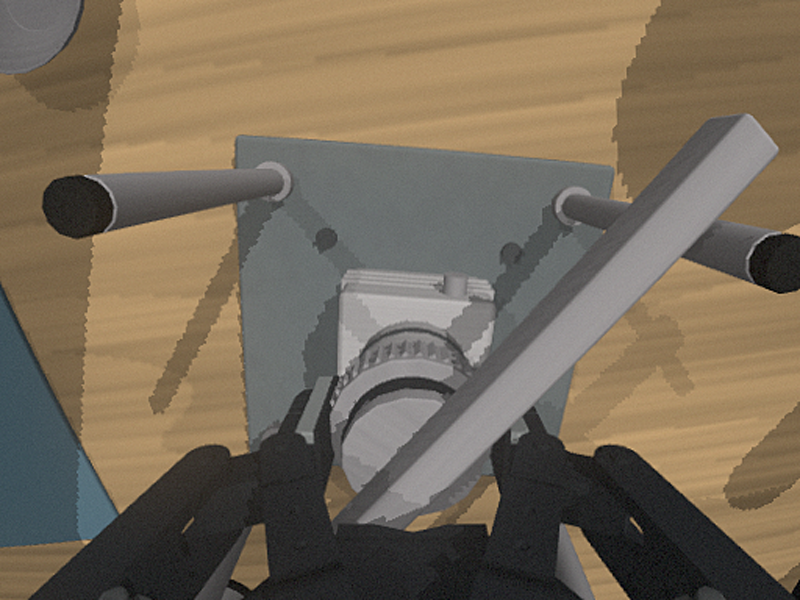

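Ring gripped. Now turning clockwise, checking the torque as I go.

move_arm(
  targets=[0, 0, 0, 0, 0.03, 0, 0, 0, 0, 0, 0.04, 0, 0, 0, 0, 0, 0.04, 0, 0, 0, 0, 0, 0.05, 0, 0, 0, 0, 0, 0.03, 0],
)

```text
time_s: 13.78
position: [0.5367, 0.1692, 0.0837]
tool_rot: [[0.949, 0.002, 0.316], [-0.316, -0.001, 0.949], [0.002, -1.0, -0.001]]
ft_force: [-2.2, -2.6, 6.1]
grip_width: 0.0524
```

```bash
python3 - <<'E'
from fit import *
s=show(); im=get_image('wrist')
P=cloud(im,s).reshape(-1,3)
m=(P[:,2]>.122)&(P[:,2]<.136)&(np.hypot(P[:,0]-.537,P[:,1]-.17)<.13)&(np.hypot(P[:,0]-.537,P[:,1]-.17)>.05)
q=P[m]; d=q[:,:2]-[.5367,.17]; a=np.degrees(np.arctan2(d[:,1],d[:,0]))
k=(a>100)&(a<160); q=q[k]; A=q[:,:2]-q[:,:2].mean(0); V=np.linalg.svd(A,full_matrices=False)[2][0]; print(k.sum(),'bar',np.degrees(np.arctan(V[1]/V[0])),np.median(q[:,2]))
E
```

```text
t 13.78 p [0.5367 0.1692 0.0837] yaw -18.43 down [ 0.0016 -0.0011 -1.    ] F [-2.2 -2.6  6.1] M [-0.61  0.38  0.14] w 0.0524 q [  5.5  32.1  85.1  -0.1  62.7 -66.1]
9001 bar -51.58102234420196 0.12941542221473837
```

move_arm(
  targets=[0, 0, 0, 0, 0.06, 0, 0, 0, 0, 0, 0.07, 0, 0, 0, 0, 0, 0.07, 0, 0, 0, 0, 0, 0.06, 0, 0, 0, 0, 0, 0.03, 0],
)

```text
time_s: 14.45
position: [0.5368, 0.1694, 0.0837]
tool_rot: [[0.819, 0.002, 0.574], [-0.574, -0.001, 0.819], [0.002, -1.0, 0.001]]
ft_force: [-1.5, -2.1, 4.8]
grip_width: 0.0515
```

```bash
cat > bar.py <<'E'
from fit import *
def bar():
    s=show(); im=get_image('wrist')
    P=cloud(im,s).reshape(-1,3)
    m=(P[:,2]>.122)&(P[:,2]<.136)&(np.hypot(P[:,0]-.537,P[:,1]-.17)<.13)&(np.hypot(P[:,0]-.537,P[:,1]-.17)>.05)
    q=P[m]; d=q[:,:2]-[.5367,.17]; a=np.degrees(np.arctan2(d[:,1],d[:,0]))
    k=(a>100)&(a<160); q=q[k]; A=q[:,:2]-q[:,:2].mean(0); V=np.linalg.svd(A,full_matrices=False)[2][0]; print(k.sum(),'bar',np.degrees(np.arctan(V[1]/V[0])),np.median(q[:,2]))
    return s,im
E
python3 -c "from bar import *; bar()"
```

```text
t 14.45 p [0.5368 0.1694 0.0837] yaw -35.06 down [ 1.9e-03 -7.0e-04 -1.0e+00] F [-1.5 -2.1  4.8] M [-0.46  0.36  0.23] w 0.0515 q [  5.5  32.1  85.1  -0.1  62.7 -49.4]
9018 bar -51.011917471659196 0.1295161452357772
```

move_arm(
  targets=[0, 0, 0, 0, 0.03, 0, 0, 0, 0, 0, 0.03, 0, 0, 0, 0, 0, 0.03, 0, 0, 0, 0, 0, 0.02, 0, 0, 0, 0, 0, 0, 0],
)

```text
time_s: 15.12
position: [0.5368, 0.1695, 0.0837]
tool_rot: [[0.751, 0.002, 0.66], [-0.66, -0.0, 0.751], [0.002, -1.0, 0.001]]
ft_force: [-1.1, -1.3, 5.3]
grip_width: 0.0518
```

```bash
python3 -c "from h import *; show()"
```

```text
t 15.12 p [0.5368 0.1695 0.0837] yaw -41.31 down [ 2.e-03 -5.e-04 -1.e+00] F [-1.1 -1.3  5.3] M [-0.4   0.31 -0.01] w 0.0518 q [  5.5  32.1  85.1  -0.   62.7 -43.2]
```

move_arm(
  targets=[0, 0, 0, 0, 0.008, 0, 0, 0, 0, 0, 0.008, 0, 0, 0, 0, 0, 0.008, 0, 0, 0, 0, 0, 0.008, 0, 0, 0, 0, 0, 0.008, 0],
)

```text
time_s: 15.75
position: [0.5369, 0.1695, 0.0837]
tool_rot: [[0.724, 0.002, 0.689], [-0.689, -0.0, 0.724], [0.002, -1.0, 0.001]]
ft_force: [-1.5, -1.2, 4.9]
grip_width: 0.0517
```

```bash
python3 -c "from h import *; show()"
```

```text
t 15.75 p [0.5369 0.1695 0.0837] yaw -43.59 down [ 2.e-03 -5.e-04 -1.e+00] F [-1.5 -1.2  4.9] M [-0.38  0.24  0.21] w 0.0517 q [  5.5  32.1  85.1  -0.   62.7 -40.9]
```

move_arm(
  targets=[0, 0, 0, 0, 0.005, 0, 0, 0, 0, 0, 0.005, 0, 0, 0, 0, 0, 0.005, 0, 0, 0, 0, 0, 0.005, 0, 0, 0, 0, 0, 0.005, 0],
)

```text
time_s: 16.38
position: [0.5369, 0.1695, 0.0837]
tool_rot: [[0.707, 0.002, 0.707], [-0.707, -0.001, 0.707], [0.002, -1.0, 0.001]]
ft_force: [-0.6, -1.3, 4.6]
grip_width: 0.0519
```

```bash
python3 -c "from h import *; show()"
```

```text
t 16.38 p [0.5369 0.1695 0.0837] yaw -45.02 down [ 2.e-03 -5.e-04 -1.e+00] F [-0.6 -1.3  4.6] M [-0.43  0.33  0.13] w 0.0519 q [  5.5  32.1  85.1  -0.   62.7 -39.5]
```

move_arm(
  targets=[0, 0, 0, 0, 0.006, 0, 0, 0, 0, 0, 0.006, 0, 0, 0, 0, 0, 0.006, 0, 0, 0, 0, 0, 0.006, 0, 0, 0, 0, 0, 0.006, 0],
)

```text
time_s: 17.0
position: [0.5369, 0.1695, 0.0837]
tool_rot: [[0.685, 0.002, 0.728], [-0.728, -0.0, 0.685], [0.002, -1.0, 0.001]]
ft_force: [-0.4, -0.9, 4.8]
grip_width: 0.052
```

```bash
python3 -c "from h import *; show()"
```

```text
t 17.0 p [0.5369 0.1695 0.0837] yaw -46.74 down [ 2.1e-03 -5.0e-04 -1.0e+00] F [-0.4 -0.9  4.8] M [-0.36  0.26  0.13] w 0.052 q [  5.5  32.1  85.1  -0.   62.7 -37.8]
```

move_arm(
  targets=[0, 0, 0, 0, 0.005, 0, 0, 0, 0, 0, 0.005, 0, 0, 0, 0, 0, 0.005, 0, 0, 0, 0, 0, 0.005, 0, 0, 0, 0, 0, 0.005, 0],
)

```text
time_s: 17.62
position: [0.5369, 0.1695, 0.0837]
tool_rot: [[0.667, 0.002, 0.745], [-0.745, -0.0, 0.667], [0.002, -1.0, 0.001]]
ft_force: [-0.5, -0.7, 5.0]
grip_width: 0.0521
```

```bash
python3 -c "from h import *; show()"
```

```text
t 17.62 p [0.5369 0.1695 0.0837] yaw -48.16 down [ 2.1e-03 -4.0e-04 -1.0e+00] F [-0.5 -0.7  5. ] M [-0.3   0.28  0.16] w 0.0521 q [  5.5  32.1  85.1  -0.   62.7 -36.3]
```

move_arm(
  targets=[0, 0, 0, 0, 0.005, 0, 0, 0, 0, 0, 0.005, 0, 0, 0, 0, 0, 0.005, 0, 0, 0, 0, 0, 0.005, 0, 0, 0, 0, 0, 0.005, 0],
)

```text
time_s: 18.25
position: [0.5369, 0.1695, 0.0837]
tool_rot: [[0.648, 0.002, 0.762], [-0.762, -0.0, 0.648], [0.002, -1.0, 0.001]]
ft_force: [-1.8, -0.9, 5.3]
grip_width: 0.0519
```

```bash
python3 -c "from h import *; show()"
```

```text
t 18.25 p [0.5369 0.1695 0.0837] yaw -49.6 down [ 2.1e-03 -4.0e-04 -1.0e+00] F [-1.8 -0.9  5.3] M [-0.3   0.25  0.09] w 0.0519 q [  5.5  32.1  85.1  -0.   62.7 -34.9]
```

move_arm(
  targets=[0, 0, 0, 0, 0.006, 0, 0, 0, 0, 0, 0.006, 0, 0, 0, 0, 0, 0.006, 0, 0, 0, 0, 0, 0.006, 0, 0, 0, 0, 0, 0.006, 0],
)

```text
time_s: 18.88
position: [0.5369, 0.1696, 0.0837]
tool_rot: [[0.625, 0.002, 0.781], [-0.781, -0.0, 0.625], [0.002, -1.0, 0.001]]
ft_force: [-0.3, -1.2, 5.8]
grip_width: 0.0519
```

```bash
python3 -c "from h import *; show()"
```

```text
t 18.88 p [0.5369 0.1696 0.0837] yaw -51.32 down [ 2.1e-03 -4.0e-04 -1.0e+00] F [-0.3 -1.2  5.8] M [-0.35  0.3   0.13] w 0.0519 q [  5.5  32.1  85.1  -0.   62.7 -33.2]
```

move_arm(
  targets=[0, 0, 0, 0, 0.006, 0, 0, 0, 0, 0, 0.006, 0, 0, 0, 0, 0, 0.006, 0, 0, 0, 0, 0, 0.006, 0, 0, 0, 0, 0, 0.006, 0],
)

```text
time_s: 19.5
position: [0.5369, 0.1696, 0.0837]
tool_rot: [[0.601, 0.002, 0.799], [-0.799, -0.0, 0.601], [0.002, -1.0, 0.002]]
ft_force: [-0.6, -0.2, 5.6]
grip_width: 0.0523
```

```bash
python3 -c "from h import *; show()"
```

```text
t 19.5 p [0.5369 0.1696 0.0837] yaw -53.04 down [ 2.2e-03 -3.0e-04 -1.0e+00] F [-0.6 -0.2  5.6] M [-0.25  0.25  0.11] w 0.0523 q [  5.5  32.1  85.1  -0.   62.7 -31.5]
```

move_arm(
  targets=[0, 0, 0, 0, 0.006, 0, 0, 0, 0, 0, 0.006, 0, 0, 0, 0, 0, 0.006, 0, 0, 0, 0, 0, 0.006, 0, 0, 0, 0, 0, 0.006, 0],
)

```text
time_s: 20.12
position: [0.537, 0.1696, 0.0837]
tool_rot: [[0.577, 0.002, 0.817], [-0.817, -0.0, 0.577], [0.002, -1.0, 0.002]]
ft_force: [0.1, -0.5, 4.8]
grip_width: 0.0518
```

```bash
python3 -c "from h import *; show()"
```

```text
t 20.12 p [0.537  0.1696 0.0837] yaw -54.76 down [ 2.3e-03 -3.0e-04 -1.0e+00] F [ 0.1 -0.5  4.8] M [-0.32  0.28  0.15] w 0.0518 q [  5.5  32.1  85.1  -0.   62.7 -29.7]
```

move_arm(
  targets=[0, 0, 0, 0, 0.006, 0, 0, 0, 0, 0, 0.006, 0, 0, 0, 0, 0, 0.006, 0, 0, 0, 0, 0, 0.006, 0, 0, 0, 0, 0, 0.006, 0],
)

```text
time_s: 20.75
position: [0.537, 0.1696, 0.0837]
tool_rot: [[0.552, 0.002, 0.834], [-0.834, -0.0, 0.552], [0.001, -1.0, 0.002]]
ft_force: [-1.2, -0.4, 5.6]
grip_width: 0.0521
```

```bash
python3 -c "from bar import *; bar()"
```

```text
t 20.75 p [0.537  0.1696 0.0837] yaw -56.48 down [ 2.3e-03 -2.0e-04 -1.0e+00] F [-1.2 -0.4  5.6] M [-0.28  0.24  0.17] w 0.0521 q [  5.5  32.1  85.1  -0.   62.7 -28. ]
8095 bar -50.29225688826589 0.12952803412987574
```

move_arm(
  targets=[0, 0, 0, 0, 0.006, 0, 0, 0, 0, 0, 0.006, 0, 0, 0, 0, 0, 0.006, 0, 0, 0, 0, 0, 0.006, 0, 0, 0, 0, 0, 0.006, 0],
)

```text
time_s: 21.42
position: [0.537, 0.1696, 0.0837]
tool_rot: [[0.527, 0.002, 0.85], [-0.85, -0.0, 0.527], [0.001, -1.0, 0.002]]
ft_force: [-0.5, -1.4, 4.8]
grip_width: 0.052
```

```bash
python3 -c "from h import *; show()"
```

```text
t 21.43 p [0.537  0.1696 0.0837] yaw -58.2 down [ 2.3e-03 -2.0e-04 -1.0e+00] F [-0.5 -1.4  4.8] M [-0.26  0.26  0.18] w 0.052 q [  5.5  32.1  85.1  -0.   62.7 -26.3]
```

move_arm(
  targets=[0, 0, 0, 0, 0.006, 0, 0, 0, 0, 0, 0.006, 0, 0, 0, 0, 0, 0.006, 0, 0, 0, 0, 0, 0.006, 0, 0, 0, 0, 0, 0.006, 0],
)

```text
time_s: 22.05
position: [0.537, 0.1696, 0.0837]
tool_rot: [[0.501, 0.002, 0.865], [-0.865, -0.0, 0.501], [0.001, -1.0, 0.002]]
ft_force: [0.3, -0.6, 5.5]
grip_width: 0.0518
```

```bash
python3 -c "from h import *; show()"
```

```text
t 22.05 p [0.537  0.1696 0.0837] yaw -59.92 down [ 2.4e-03 -2.0e-04 -1.0e+00] F [ 0.3 -0.6  5.5] M [-0.22  0.23  0.12] w 0.0518 q [  5.5  32.1  85.1  -0.   62.7 -24.6]
```

move_arm(
  targets=[0, 0, 0, 0, 0.006, 0, 0, 0, 0, 0, 0.006, 0, 0, 0, 0, 0, 0.006, 0, 0, 0, 0, 0, 0.006, 0, 0, 0, 0, 0, 0.006, 0],
)

```text
time_s: 22.68
position: [0.537, 0.1697, 0.0837]
tool_rot: [[0.475, 0.002, 0.88], [-0.88, -0.0, 0.475], [0.001, -1.0, 0.002]]
ft_force: [-0.3, -0.6, 5.1]
grip_width: 0.0522
```

```bash
python3 -c "from h import *; show()"
```

```text
t 22.68 p [0.537  0.1697 0.0837] yaw -61.64 down [ 2.5e-03 -1.0e-04 -1.0e+00] F [-0.3 -0.6  5.1] M [-0.24  0.17  0.08] w 0.0522 q [  5.5  32.1  85.1  -0.   62.7 -22.9]
```

move_arm(
  targets=[0, 0, 0, 0, 0.006, 0, 0, 0, 0, 0, 0.006, 0, 0, 0, 0, 0, 0.006, 0, 0, 0, 0, 0, 0.006, 0, 0, 0, 0, 0, 0.006, 0],
)

```text
time_s: 23.3
position: [0.537, 0.1697, 0.0837]
tool_rot: [[0.448, 0.002, 0.894], [-0.894, -0.0, 0.448], [0.001, -1.0, 0.002]]
ft_force: [-0.1, -0.4, 5.4]
grip_width: 0.0518
```

```bash
python3 -c "from h import *; show()"
```

```text
t 23.3 p [0.537  0.1697 0.0837] yaw -63.35 down [ 2.4e-03 -1.0e-04 -1.0e+00] F [-0.1 -0.4  5.4] M [-0.18  0.16  0.12] w 0.0518 q [  5.5  32.1  85.1  -0.   62.7 -21.1]
```

move_arm(
  targets=[0, 0, 0, 0, 0.006, 0, 0, 0, 0, 0, 0.006, 0, 0, 0, 0, 0, 0.006, 0, 0, 0, 0, 0, 0.006, 0, 0, 0, 0, 0, 0, 0],
)

```text
time_s: 23.92
position: [0.5371, 0.1697, 0.0837]
tool_rot: [[0.427, 0.003, 0.904], [-0.904, -0.0, 0.427], [0.001, -1.0, 0.002]]
ft_force: [0.2, -1.3, 4.9]
grip_width: 0.0519
```

```bash
python3 -c "from h import *; show()"
```

```text
t 23.93 p [0.5371 0.1697 0.0837] yaw -64.73 down [ 2.5e-03 -1.0e-04 -1.0e+00] F [ 0.2 -1.3  4.9] M [-0.2   0.16  0.06] w 0.0519 q [  5.5  32.1  85.1  -0.   62.7 -19.8]
```

move_arm(
  targets=[0, 0, 0, 0, 0.006, 0, 0, 0, 0, 0, 0.006, 0, 0, 0, 0, 0, 0.006, 0, 0, 0, 0, 0, 0.006, 0, 0, 0, 0, 0, 0, 0],
)

```text
time_s: 24.55
position: [0.5371, 0.1697, 0.0837]
tool_rot: [[0.405, 0.003, 0.914], [-0.914, -0.0, 0.405], [0.001, -1.0, 0.002]]
ft_force: [0.9, 0.4, 4.5]
grip_width: 0.0519
```

```bash
python3 - <<'E'
from bar import *
s,im=bar(); cv2.imwrite('pics/w9b.png',cv2.resize(im['pixels'][:,:,::-1],(800,600),interpolation=cv2.INTER_CUBIC))
E
```

```text
t 24.55 p [0.5371 0.1697 0.0837] yaw -66.11 down [ 0.0026 -0.     -1.    ] F [0.9 0.4 4.5] M [-0.16  0.15  0.04] w 0.0519 q [  5.5  32.1  85.1  -0.   62.7 -18.4]
8548 bar -50.33210298262121 0.1295169101644791
```

View pics/w9b.png

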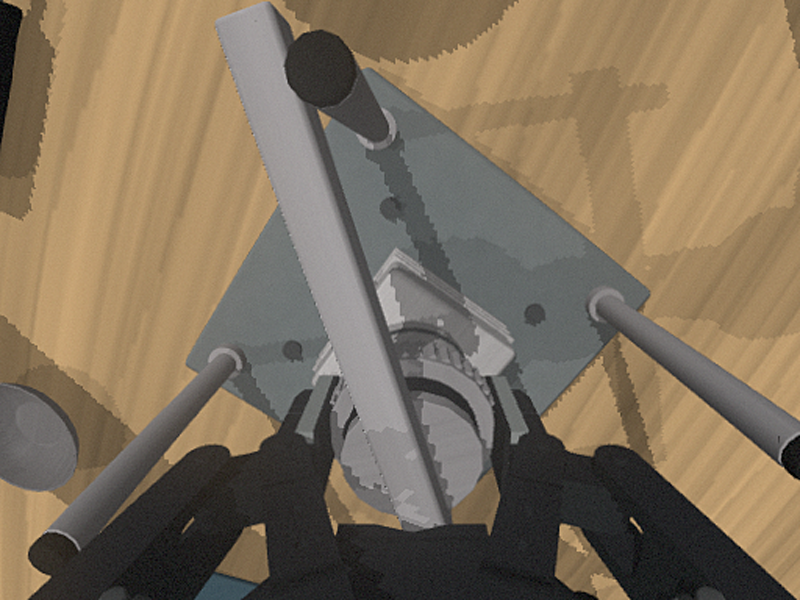

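The bar rests on the pillar at (320,75), and the ring is gripped with room still to turn. Continuing.

move_arm(
  targets=[0, 0, 0, 0, 0.005, 0, 0, 0, 0, 0, 0.005, 0, 0, 0, 0, 0, 0.005, 0, 0, 0, 0, 0, 0.005, 0, 0, 0, 0, 0, 0.005, 0],
)

```text
time_s: 25.22
position: [0.5371, 0.1697, 0.0837]
tool_rot: [[0.382, 0.003, 0.924], [-0.924, -0.0, 0.382], [0.001, -1.0, 0.002]]
ft_force: [0.5, 0.0, 5.4]
grip_width: 0.0518
```

```bash
python3 -c "from h import *; show()"
```

```text
t 25.23 p [0.5371 0.1697 0.0837] yaw -67.53 down [ 2.5e-03 -1.0e-04 -1.0e+00] F [0.5 0.  5.4] M [-0.15  0.2   0.2 ] w 0.0518 q [  5.5  32.1  85.1  -0.   62.7 -17. ]
```

move_arm(
  targets=[0, 0, 0, 0, 0.005, 0, 0, 0, 0, 0, 0.005, 0, 0, 0, 0, 0, 0.005, 0, 0, 0, 0, 0, 0.005, 0, 0, 0, 0, 0, 0.005, 0],
)

```text
time_s: 25.85
position: [0.5371, 0.1697, 0.0837]
tool_rot: [[0.36, 0.003, 0.933], [-0.933, -0.0, 0.36], [0.001, -1.0, 0.002]]
ft_force: [0.8, -1.4, 4.3]
grip_width: 0.052
```

```bash
python3 -c "from h import *; show()"
```

```text
t 25.85 p [0.5371 0.1697 0.0837] yaw -68.91 down [ 2.7e-03 -3.0e-04 -1.0e+00] F [ 0.8 -1.4  4.3] M [-0.15  0.2   0.65] w 0.052 q [  5.5  32.1  85.1  -0.   62.7 -15.6]
```

move_arm(
  targets=[0, 0, 0, 0, 0, 0, 0, 0, 0, 0, 0, 0, 0, 0, 0, 0, 0, 0, 0, 0, 0, 0, 0, 0, 0, 0, 0, 0, 0, 0],
)

```text
time_s: 26.48
position: [0.5371, 0.1697, 0.0837]
tool_rot: [[0.36, 0.003, 0.933], [-0.933, -0.0, 0.36], [0.001, -1.0, 0.002]]
ft_force: [0.3, -0.3, 4.7]
grip_width: 0.0517
```

```bash
python3 - <<'E'
from bar import *
bar()
for i in range(3): get_image('top'); show()
E
```

```text
t 26.48 p [0.5371 0.1697 0.0837] yaw -68.91 down [ 2.8e-03 -3.0e-04 -1.0e+00] F [ 0.3 -0.3  4.7] M [-0.12  0.18  0.56] w 0.0517 q [  5.5  32.1  85.1  -0.   62.6 -15.6]
8506 bar -50.52503156263818 0.12951927492310267
t 26.57 p [0.5371 0.1697 0.0837] yaw -68.91 down [ 2.7e-03 -3.0e-04 -1.0e+00] F [ 0.7 -0.6  4.7] M [-0.13  0.12  0.55] w 0.052 q [  5.5  32.1  85.1  -0.   62.6 -15.6]
t 26.62 p [0.5371 0.1697 0.0837] yaw -68.91 down [ 2.7e-03 -3.0e-04 -1.0e+00] F [ 0.1 -1.4  5.4] M [-0.15  0.18  0.52] w 0.0519 q [  5.5  32.1  85.1  -0.   62.7 -15.6]
t 26.68 p [0.5371 0.1697 0.0837] yaw -68.91 down [ 2.7e-03 -3.0e-04 -1.0e+00] F [ 2.  -1.   4.2] M [-0.19  0.16  0.48] w 0.0515 q [  5.5  32.1  85.1  -0.   62.7 -15.6]
```

Torque holds at about 0.53 N m. One small addition gives some margin.

move_arm(
  targets=[0, 0, 0, 0, 0.003, 0, 0, 0, 0, 0, 0.003, 0, 0, 0, 0, 0, 0, 0, 0, 0, 0, 0, 0, 0, 0, 0, 0, 0, 0, 0],
)

```text
time_s: 27.3
position: [0.5371, 0.1697, 0.0837]
tool_rot: [[0.355, 0.003, 0.935], [-0.935, -0.0, 0.355], [0.001, -1.0, 0.002]]
ft_force: [0.6, -1.2, 6.0]
grip_width: 0.0517
```

```bash
python3 - <<'E'
from bar import *
for i in range(4): show();get_image('top')
E
```

```text
t 27.3 p [0.5371 0.1697 0.0837] yaw -69.24 down [ 2.7e-03 -4.0e-04 -1.0e+00] F [ 0.6 -1.2  6. ] M [-0.16  0.11  0.65] w 0.0517 q [  5.5  32.1  85.1  -0.   62.6 -15.2]
t 27.35 p [0.5371 0.1697 0.0837] yaw -69.23 down [ 2.8e-03 -4.0e-04 -1.0e+00] F [ 0.3 -0.9  5.3] M [-0.12  0.15  0.65] w 0.0521 q [  5.5  32.1  85.1  -0.   62.6 -15.2]
t 27.4 p [0.5371 0.1697 0.0837] yaw -69.24 down [ 2.7e-03 -4.0e-04 -1.0e+00] F [ 1.3 -0.7  5.1] M [-0.11  0.17  0.68] w 0.052 q [  5.5  32.1  85.1  -0.   62.6 -15.2]
t 27.45 p [0.5371 0.1697 0.0837] yaw -69.24 down [ 2.8e-03 -4.0e-04 -1.0e+00] F [ 0.4 -0.6  6.3] M [-0.19  0.14  0.67] w 0.052 q [  5.5  32.1  85.1  -0.   62.6 -15.2]
```

move_arm(
  targets=[0, 0, 0, 0, 0, 0, 0, 0, 0, 0, 0, 0, 0, 0, 0, 0, 0, 0, 0, 0, 0, 0, 0, 0, 0, 0, 0, 0, 0, 0],
  hand=1,
)

```text
time_s: 28.12
position: [0.5364, 0.1697, 0.0824]
tool_rot: [[0.353, -0.0, 0.936], [-0.936, 0.0, 0.353], [-0.0, -1.0, -0.0]]
ft_force: [0.0, -0.2, 0.1]
grip_width: 0.0854
```

```bash
python3 - <<'E'
from bar import *
s,im=bar()
E
```

```text
t 28.12 p [0.5364 0.1697 0.0824] yaw -69.32 down [-1.e-04  0.e+00 -1.e+00] F [ 0.  -0.2  0.1] M [ 0.03 -0.02 -0.04] w 0.0854 q [  5.5  32.2  85.2   0.   62.6 -15.2]
8660 bar -50.451229808147154 0.12946305898623772
```

move_arm(
  targets=[0, -15, 0, 0, 0, 0, 0, -20, 0, 0, 0, 0, 0, -25, 0, 0, 0, 0, 0, -20, 0, 0, -0.1, 0, 0, -8, 0, 0, -0.1, 0],
)

```text
time_s: 28.8
position: [0.5368, 0.1698, 0.1729]
tool_rot: [[0.535, 0.003, 0.845], [-0.845, 0.0, 0.535], [0.001, -1.0, 0.003]]
ft_force: [0.4, -0.3, -0.8]
grip_width: 0.0854
```

move_arm(
  targets=[0, 0, 0, 0, -0.1, 0, 0, 0, 0, 0, -0.025, 0, 0, 0, 0, 0, 0, 0, 0, 0, 0, 0, 0, 0, 0, 0, 0, 0, 0, 0],
)

```text
time_s: 29.42
position: [0.5364, 0.1697, 0.1704]
tool_rot: [[0.633, -0.0, 0.774], [-0.774, -0.0, 0.633], [-0.0, -1.0, -0.0]]
ft_force: [-0.2, 0.5, -0.0]
grip_width: 0.0851
```

```bash
python3 - <<'E'
from bar import *
s,im=bar(); np.savez('pics/w10.npz',**im); np.savez('pics/w10s.npz',**s)
cv2.imwrite('pics/w10b.png',cv2.resize(im['pixels'][:,:,::-1],(800,600),interpolation=cv2.INTER_CUBIC))
P=cloud(im,s).reshape(-1,3)
m=(P[:,2]>.125)&(P[:,2]<.134)&(np.hypot(P[:,0]-.537,P[:,1]-.17)<.13)
q=P[m]; c=q.mean(0); w,V=np.linalg.eigh(np.cov(q[:,:2].T)); d=V[:,1]; t=(q[:,:2]-c[:2])@d
print(np.degrees(np.arctan2(d[1],d[0])),np.ptp(t),c[:2]+d*(t.min()+t.max())/2)
E
```

```text
t 29.43 p [0.5364 0.1697 0.1704] yaw -50.73 down [-2.e-04 -1.e-04 -1.e+00] F [-0.2  0.5 -0. ] M [-0.02 -0.   -0.  ] w 0.0851 q [  5.5  26.4  78.8  -0.   74.8 -33.8]
2199 bar -50.341904894580836 0.12950585796511824
130.212316372459 0.21584525842873928 [0.53277326 0.174727  ]
```

View pics/w10b.png

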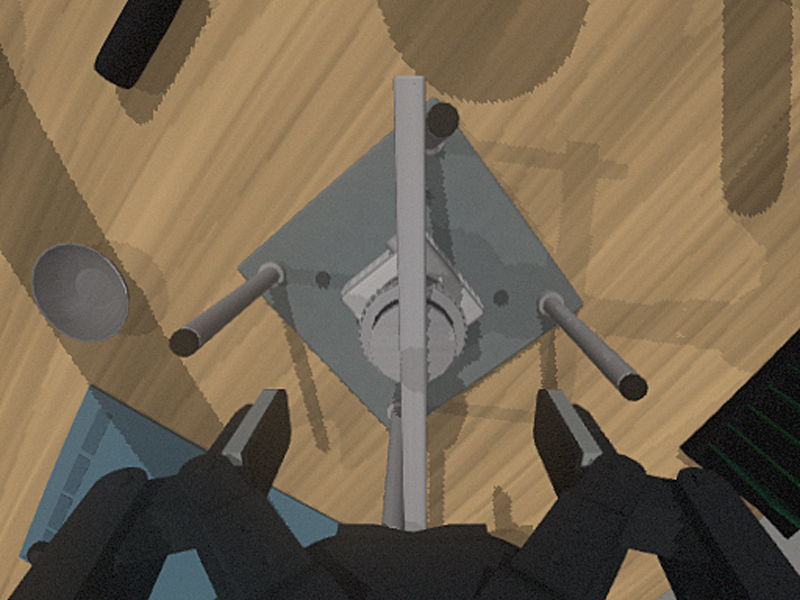

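The bar stands against the pillar at (440,120) in the view, seated and level. I'll go down and re-grip it.

move_arm(
  targets=[0, 12, 0, 0, -0.006, 0, 0, 14, 0, 0, 0, 0, 0, 12, 0, 0, 0, 0, 0, 7, 0, 0, 0, 0, 0, 0, 0, 0, 0, 0],
)

```text
time_s: 30.1
position: [0.5362, 0.1697, 0.1248]
tool_rot: [[0.638, -0.001, 0.77], [-0.77, -0.0, 0.638], [-0.001, -1.0, -0.001]]
ft_force: [-0.7, -0.1, -0.5]
grip_width: 0.0855
```

move_arm(
  targets=[0, 0, 0, 0, 0, 0, 0, 0, 0, 0, 0, 0, 0, 0, 0, 0, 0, 0, 0, 0, 0, 0, 0, 0, 0, 0, 0, 0, 0, 0],
  hand=-1,
  squeeze=50,
)

```text
time_s: 30.72
position: [0.5366, 0.1698, 0.1258]
tool_rot: [[0.638, 0.001, 0.77], [-0.77, 0.0, 0.638], [0.0, -1.0, 0.001]]
ft_force: [1.1, 0.6, 2.1]
grip_width: 0.0103
```

```bash
python3 -c "from h import *; show()"
```

```text
t 30.73 p [0.5366 0.1698 0.1258] yaw -50.34 down [ 9.e-04  3.e-04 -1.e+00] F [1.1 0.6 2.1] M [ 0.12 -0.09  0.11] w 0.0103 q [  5.5  29.1  82.3   0.   68.5 -34.2]
```

Gripped. Lifting straight up.

move_arm(
  targets=[0, -3, 0, 0, 0, 0, 0, -5, 0, 0, 0, 0, 0, -10, 0, 0, 0, 0, 0, -15, 0, 0, 0, 0, 0, -15, 0, 0, 0, 0],
)

```text
time_s: 31.35
position: [0.5363, 0.1695, 0.1749]
tool_rot: [[0.638, 0.0, 0.77], [-0.77, -0.0, 0.638], [0.0, -1.0, -0.0]]
ft_force: [1.0, -0.4, -3.0]
grip_width: 0.0106
```

```bash
python3 - <<'E'
from key import *
s=show(); im=get_image('wrist'); keypose(im,s); np.savez('pics/w11.npz',**im); np.savez('pics/w11s.npz',**s)
save('w11',im)
t=get_image('top'); P=cloud(t)
cv2.imwrite('pics/t2.png',cv2.resize(t['pixels'][100:240,80:300,::-1],None,fx=3.5,fy=3.5))
plan([.495,-.190,.17],-29,10)
E
```

```text
t 31.35 p [0.5363 0.1695 0.1749] yaw -50.37 down [ 2.e-04 -4.e-04 -1.e+00] F [ 1.  -0.4 -3. ] M [ 0.03 -0.04  0.06] w 0.0106 q [  5.5  26.1  78.5  -0.   75.4 -34.1]
n 4732 4731 top y0,slope -0.0037 0.0007 z0,slope 0.0004 0.0021 x end -0.1143 -0.1133 x max 0.0555
disc 734 [-0.0099  0.0109  0.0004] [0.0192 0.0042 0.0412]
[25.013, 0.558, -26.183, -0.0, -0.037, 0.0]
[24.02, 0.557, -27.097, -0.0, -0.037, 0.0]
[22.993, 0.558, -27.974, -0.0, -0.037, 0.0]
[21.935, 0.559, -28.811, -0.0, -0.037, 0.0]
[20.846, 0.56, -29.609, -0.0, -0.037, 0.0]
[19.728, 0.562, -30.365, -0.0, -0.037, 0.0]
[18.582, 0.565, -31.079, -0.0, -0.037, 0.0]
[17.411, 0.567, -31.75, -0.0, -0.037, 0.0]
[16.216, 0.571, -32.377, -0.0, -0.037, 0.0]
[14.998, 0.575, -32.958, -0.0, -0.037, 0.0]
```

View pics/t2.png

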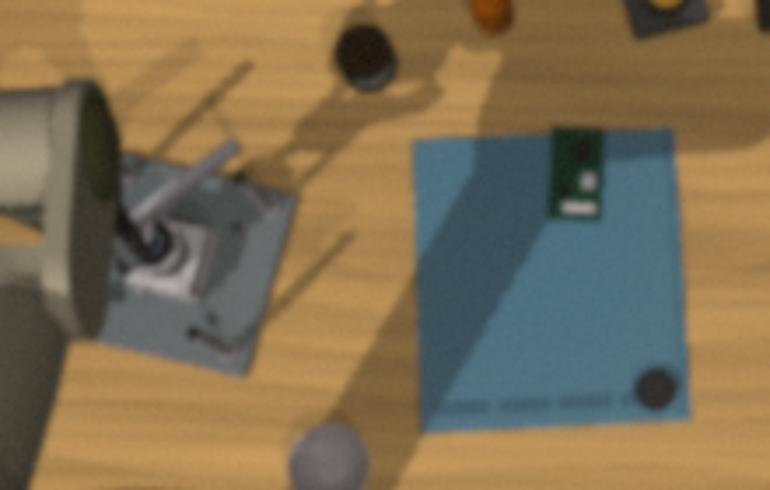

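View pics/w11.png

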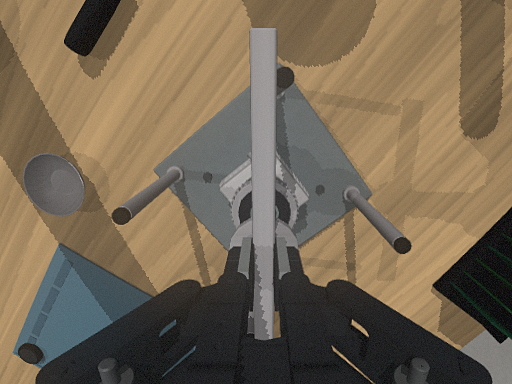

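Key lifted out level, and the barrel is clear of it below. Carrying it back to its original spot on the mat.

move_arm(
  targets=[25, 0, -26, 0, -0.037, 0, 24, 0, -27, 0, -0.037, 0, 23, 0, -28, 0, -0.037, 0, 22, 0, -29, 0, -0.037, 0, 21, 0, -30, 0, -0.037, 0],
)

```text
time_s: 32.08
position: [0.5147, -0.0117, 0.1734]
tool_rot: [[0.77, -0.0, 0.639], [-0.639, -0.0, 0.77], [-0.0, -1.0, -0.0]]
ft_force: [0.4, -0.4, -3.0]
grip_width: 0.0105
```

move_arm(
  targets=[20, 10, -31, 0, -0.037, 0, 19, 20, -31, 0, -0.037, 0, 17, 20, -32, 0, -0.037, 0, 16, 20, -32, 0, -0.037, 0, 15, 15, -33, 0, -0.037, 0],
)

```text
time_s: 32.7
position: [0.493, -0.1918, 0.0876]
tool_rot: [[0.874, -0.001, 0.486], [-0.486, 0.0, 0.874], [-0.001, -1.0, -0.0]]
ft_force: [-0.6, 0.0, -4.2]
grip_width: 0.0103
```

move_arm(
  targets=[0, 5, 0, 0, 0, 0, 0, 0, 0, 0, 0, 0, 0, 0, 0, 0, 0, 0, 0, 0, 0, 0, 0, 0, 0, 0, 0, 0, 0, 0],
)

```text
time_s: 33.33
position: [0.4937, -0.1904, 0.0837]
tool_rot: [[0.874, 0.0, 0.487], [-0.487, -0.0, 0.874], [0.0, -1.0, -0.0]]
ft_force: [-0.1, 0.6, -3.2]
grip_width: 0.0102
```

```bash
python3 - <<'E'
from h import *
show(); plan([.4995,-.2077,.0253],-29,1)
E
```

```text
t 33.33 p [ 0.4937 -0.1904  0.0837] yaw -29.12 down [ 4.e-04 -3.e-04 -1.e+00] F [-0.1  0.6 -3.2] M [0.01 0.06 0.06] w 0.0102 q [-33.9  29.4  90.6  -0.   59.9 -94.8]
[13.449, 58.417, -12.327, 0.0, -0.002, 0.0]
```

move_arm(
  targets=[6.5, 20, -6, 0, 0, 0, 7, 20, -6, 0, 0, 0, 0, 10, 0, 0, 0, 0, 0, 4, 0, 0, 0, 0, 0, 1.5, 0, 0, 0, 0],
)

```text
time_s: 33.95
position: [0.4996, -0.2076, 0.0282]
tool_rot: [[0.873, 0.0, 0.487], [-0.487, -0.0, 0.873], [0.0, -1.0, -0.0]]
ft_force: [0.2, -0.2, -2.9]
grip_width: 0.0104
```

```bash
python3 - <<'E'
from key import *
s=show(); im=get_image('wrist'); keypose(im,s)
E
```

```text
t 33.95 p [ 0.4996 -0.2076  0.0282] yaw -29.13 down [ 3.e-04 -2.e-04 -1.e+00] F [ 0.2 -0.2 -2.9] M [-0.08  0.04 -0.03] w 0.0104 q [-35.1  35.   91.7   0.   53.3 -96. ]
n 4730 4730 top y0,slope -0.0036 0.0018 z0,slope 0.0007 0.0028 x end -0.1141 -0.1132 x max 0.0558
disc 732 [-0.0098  0.0108  0.0006] [0.0187 0.0042 0.0411]
```

move_arm(
  targets=[0, 1, 0, 0, 0, 0, 0, 1, 0, 0, 0, 0, 0, 0.7, 0, 0, 0, 0, 0, 0.5, 0, 0, 0, 0, 0, 0, 0, 0, 0, 0],
)

```text
time_s: 34.62
position: [0.4996, -0.2078, 0.0257]
tool_rot: [[0.873, 0.001, 0.487], [-0.487, -0.0, 0.873], [0.001, -1.0, -0.0]]
ft_force: [-2.3, 1.5, 7.8]
grip_width: 0.0101
```

```bash
python3 -c "from h import *; show()"
```

```text
t 34.62 p [ 0.4996 -0.2078  0.0257] yaw -29.14 down [ 7.e-04 -5.e-04 -1.e+00] F [-2.3  1.5  7.8] M [0.23 0.46 0.01] w 0.0101 q [-35.1  35.3  91.8  -0.   52.9 -96. ]
```

It's standing on the mat with a contact force of about 11 N. Releasing, then rising.

move_arm(
  targets=[0, 0, 0, 0, 0, 0, 0, 0, 0, 0, 0, 0, 0, 0, 0, 0, 0, 0, 0, 0, 0, 0, 0, 0, 0, 0, 0, 0, 0, 0],
  hand=1,
)

```text
time_s: 35.25
position: [0.4995, -0.2078, 0.0247]
tool_rot: [[0.873, 0.0, 0.487], [-0.487, 0.0, 0.873], [0.0, -1.0, 0.0]]
ft_force: [0.6, 0.4, 0.2]
grip_width: 0.0856
```

move_arm(
  targets=[0, -15, 0, 0, 0, 0, 0, -30, 0, 0, 0, 0, 0, -40, 0, 0, 0, 0, 0, -30, 0, 0, 0, 0, 0, 0, 0, 0, 0, 0],
)

```text
time_s: 35.88
position: [0.5003, -0.2083, 0.1427]
tool_rot: [[0.873, 0.005, 0.487], [-0.487, -0.003, 0.873], [0.006, -1.0, -0.001]]
ft_force: [-0.4, -0.7, -0.1]
grip_width: 0.0853
```

```bash
python3 - <<'E'
from h import *
s=show(); im=get_image('wrist'); save('w12',im)
P=cloud(im,s).reshape(-1,3)
m=(P[:,2]>.025)&(P[:,2]<.034)&(np.hypot(P[:,0]-.5,P[:,1]+.207)<.125)
q=P[m]; c=q.mean(0); w,V=np.linalg.eigh(np.cov(q[:,:2].T)); d=V[:,1]; t=(q[:,:2]-c[:2])@d
print(m.sum(),np.degrees(np.arctan2(d[1],d[0])),np.ptp(t),c[:2]+d*(t.min()+t.max())/2,np.median(q[:,2]))
for g in(-.1,0,.08): k=abs(t-g)<.015; print(g,np.median(q[k,2]))
t=get_image('top')
mk=cv2.inRange(cv2.cvtColor(t['pixels'],cv2.COLOR_RGB2HSV),(95,60,40),(115,255,255)); mk[:,:185]=0; mk[:120]=0;mk[240:]=0;mk[:,290:]=0
cs,_=cv2.findContours(mk,cv2.RETR_EXTERNAL,cv2.CHAIN_APPROX_NONE); pts=np.vstack([c for c in cs if len(c)>40]).reshape(-1,2); X=onplane(t,pts,.004)[:,:2]
print('mat',cv2.minAreaRect((X*1000).astype(np.float32)))
cv2.imwrite('pics/t3.png',cv2.resize(t['pixels'][100:240,80:300,::-1],None,fx=3.5,fy=3.5))
E
```

```text
t 35.88 p [ 0.5003 -0.2083  0.1427] yaw -29.15 down [ 0.0046 -0.0033 -1.    ] F [-0.4 -0.7 -0.1] M [ 0.01 -0.01 -0.02] w 0.0853 q [-35.1  26.1  84.6  -0.   69.  -96. ]
2956 150.9165855937941 0.229833933136695 [ 0.50088351 -0.20778371] 0.029515699160281086
-0.1 0.029535854298632272
0 0.029363970549746085
0.08 0.029569823570140347
mat ((534.1104125976562, -178.4243621826172), (271.6925354003906, 243.7975616455078), 4.116735458374023)
```

View pics/w12.png

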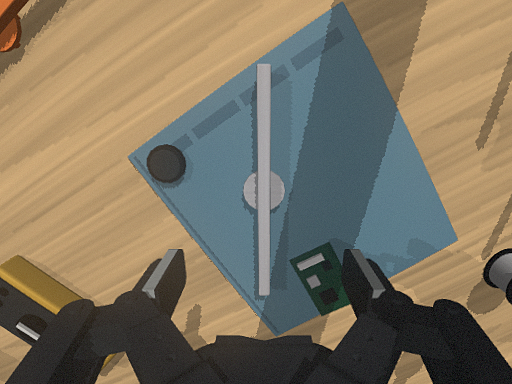

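View pics/t3.png

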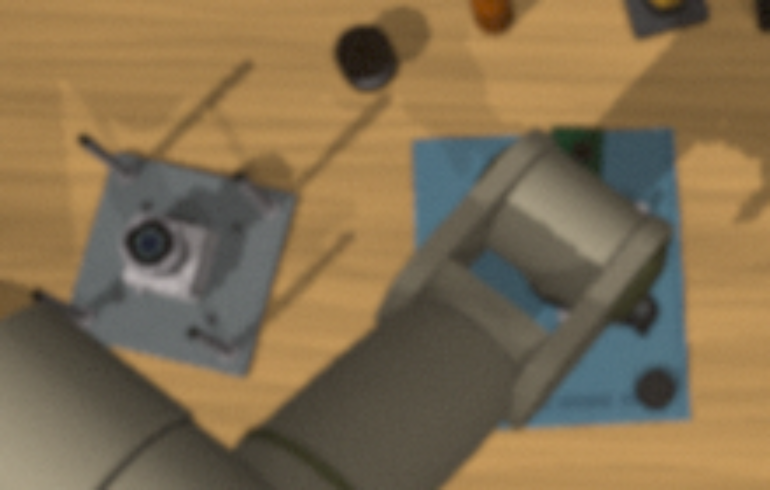

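move_arm(
  targets=[0, 0, 0, 0, 0, 0, 0, 0, 0, 0, 0, 0, 0, 0, 0, 0, 0, 0, 0, 0, 0, 0, 0, 0, 0, 0, 0, 0, 0, 0],
)

```text
time_s: 36.6
position: [0.4995, -0.2078, 0.1397]
tool_rot: [[0.873, -0.0, 0.487], [-0.487, 0.0, 0.873], [-0.0, -1.0, 0.0]]
ft_force: [0.5, 0.9, -0.6]
grip_width: 0.0853
```

```bash
python3 -c "
from h import *
show(); print(env.close_job())"
```

```text
t 36.6 p [ 0.4995 -0.2078  0.1397] yaw -29.15 down [-1.e-04  1.e-04 -1.e+00] F [ 0.5  0.9 -0.6] M [-0.01 -0.   -0.01] w 0.0853 q [-35.1  26.3  84.8   0.   68.9 -96. ]
the job is handed in; nothing more can be done
None
```

The lock ring is tight, the key is back on the mat, and I handed the job in at 36.6 s; no verdict was reported.

- **Seating:** The steel key went into the notches with about 5 N of contact force. Its bar was level, with its top at 129.4 mm.
- **Tightening:** I turned the ring clockwise about 62° (gripper rotation) until the bar rested on the pillars and the torque rose. It held at about 0.66 N m before I let go, which I estimate as 6 N on the pillars; I had no direct reading of that force.
- **Barrel turn:** The barrel turned about 4.5°, judged by the bar's angle while the key was seated. I did not measure the barrel again after taking the key out.
- **Key on the mat:** The last wrist picture shows the key upright and level on its feet, its top at 29.5 mm. It is 33 mm and 30 mm from the mat centre, well within limits, and the open gripper is about 110 mm above it.
- **Board, cap and reel:** They look unmoved by eye in the last pictures; I did not measure their positions again.

No check failed or disagreed.

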